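# Take the funnel off the filter stand and hold the filter disc up on its cam lever

## Task

Pull the white click-fit funnel straight up off the filter stand, leaving the lever down, and stand it upright, let go, in the free part of the metal tray. Then swing the stand's black-balled cam lever up until it stands straight up, where the cam lifts the white filter disc highest out of its seat, and finish while holding the lever there with the gripper (it springs back if let go). Do not touch the disc, and leave the vials, dish, beaker and bottle standing where they are.

Things in the scene. Friction and masses are not known exactly. Their poses are not given: they have to be found in the camera images.
- stand: stainless filter stand, fixed to the bench: base plate 150 (x) by 110 (y) mm, two cheeks with a cross shaft and eccentric, a round head of 75 mm diameter on top, its rim 115 mm above the bench. Origin: centre of the underside, below the head's axis; z up. At yaw 0 its x points away from the robot. The lever is on its -y side and at rest points to its -x. Position and yaw (up to 0.35 rad) vary.
- seat (a point): centre of the funnel's seat in the stand's head, 112 mm above the bench; the funnel's foot rests on it. Axes as the stand's. Three steel leaf-spring clips at 90, 210 and 330 degrees from the x axis snap over the funnel's foot bead; they reach 24 mm above the seat and 50 mm out from the axis. They let go at a straight upward pull of about 9 to 15 N, within 10 mm of travel.
- funnel_mid (a point): centre, half-way up, of the loose white plastic funnel: a round tube 90 mm tall, open at both ends, 55 mm outside diameter where it is gripped (59 mm over the rim bead in the top 8 mm; foot bead 62 mm diameter, 7 mm high); about 90 g; z along its axis, up. At the start it stands foot down on the seat, snapped in.
- tray: low aluminium tray, fixed, left or right of the stand; inside 144 (x) by 194 (y) mm, floor 3 mm and wall tops 18 mm above the bench. Origin: centre of the underside; x, y along its sides. Loose steel forceps, 130 mm long, 9 mm high, up to 20 mm wide, lie in it along its y at about x = +50 mm; the part from x = -70 to x = +30 mm is free.
- lever (a joint): angle of the cam lever about its shaft (along the stand's y), rad: 0 at its rest stop, pointing to the stand's -x and 10 degrees above level; grows as the free end swings up. Highest lift at 1.396, the lever straight up; beyond it, up to the far stop at 1.95, the lift falls again. A return spring and its weight bring it back to 0: about 3 N at the ball at rest, 5.5 N at the top.
- ball (a point): centre of the black ball of 30 mm diameter on the lever's end, where it is held; 135 mm from the shaft; it may turn in the grip. The lever's rod is 10 mm thick. The ball's centre is 63 mm above the bench at rest and 175 mm with the lever straight up.
- shaft (a point): point on the lever's shaft axis, in the plane in which the ball swings: 56 mm to the stand's -y side of the head's axis, 40 mm above the bench; axes as the stand's
- disc: loose white ceramic filter disc, 47 mm diameter, 5 mm thick, 20 g, lying in the head under the funnel on the lifting plate. Origin: centre of its underside, 105.5 mm above the bench at rest and 117 mm with the lever straight up.

How it is judged:
By the outcome, as a careful person would: the job done as asked, in the order asked, and still so for the second after the job is handed in, while the arm keeps its last pose, push and grip.
It also fails if it takes over 56 s, if anything falls off the work surface, if the arm or the gripper's body presses on something with over 40 N, if the wrist force passes 120 N, or if a joint passes its speed limit or range.

## Robot

A 6-joint arm with a two-finger parallel gripper is mounted at the origin on the work surface. World frame = base frame: x ahead of the robot, y to its left, z up, the work surface at z = 0. Lengths are in mm, angles in rad, forces in N, time in s.
With the tool pointing down it reaches from about 400 to 925 mm from the base axis. Payload 12.5 kg.
Tool frame: the origin (TCP) lies midway between the tips of the shut fingers; the grasp point (between the pads) lies env.grasp_offset behind it (env.grasp_offset is the distance from the TCP to the grasp point, in mm); x points along the fingers, y is the direction in which the jaws open and shut, and the axes are right-handed (so a half turn about x gives the same grasp; the last joint's range is limited). The gripper opens to 95 mm and grips with 3 to 60 N. Pads are 20 mm wide; open, the fingers measure 119 mm over their backs; the gripper's body (75 mm by 180 mm) begins 59 mm behind the grasp point.
Start: joints at [1.141, 0.491, 1.559, -0, 1.092, -0.106], TCP at [198.841, 592.545, 214.661] pointing down, gripper open.
Joint ranges: [-3.1, 3.1], [-0.84, 2.19], [0.05, 2.79], [-1.13, 4.28], [0.06, 2.93], [-2.69, 2.69]. Speed limits (rad/s): [2.22, 2.22, 2.79, 3.14, 3.14, 3.14].

## Interface

Orientations are given as [roll, pitch, yaw] about the fixed x, y, z axes, in that order (R = Rz(yaw) Ry(pitch) Rx(roll)).
In Python, from cell import env gives the robot as it stands.
- The arm moves only by the tool apply_moves, never from a script. Its arguments are lists of equal length, an entry for each row: "offset": the shift along the world's x, y, z in units of 25 mm (1.0 is 25 mm), a list of three; "yaw": the turn about the world's z in units of 6 degrees (1.0 is 6 degrees); "jaw": the closure, from -1 (fully open) to 1 (shut), so that 0 is half open. A call has 1 to 20 rows; each row is the pose to reach, as a shift and turn from the pose measured when the call began; what a row does not reach only later rows make up. A row lasts 1/8 s, in which the tool goes at most 62.5 mm and 10.7 degrees, less where a joint would pass 70% of its speed; a pose out of reach is approached as far as the arm can. A call with a gripper value outside its range is refused whole. The fingers move at their own pace and stop on an object; the grip force is fixed at half the most. Time passes only in rows, so rows that repeat a pose let the fingers close. It gives the time, the measured TCP pose, the force and the opening at its end, in the units of the state.
- env.state(): the state, without advancing time (a new reading comes with each control period).
- env.read_camera(name): name is "scene" or "side" or "wrist"; returns a dict with "frame" (420x560x3 uint8, red, green, blue), "fx", "fy", "cx", "cy" (pixels), "xyz" and "rotation" of the camera in the world; the wrist camera has in their place "hand_eye" (4x4, takes a point from camera to tool coordinates, whose origin is the TCP and whose axes are the tool frame's). Camera axes: x right, y down, z forward; pixel columns grow to the right and rows downward; lengths in mm; the calibration is good to about 2 mm. A picture is of the moment at which its call begins: read the wrist's pose just before it. There is no depth.
- env.job_done(): hands the job in, once; it reports no verdict.
The state is a dict: "t": time; "joints": joint angles; "qvel": joint speeds; "tau": joint torques, N m; "eef_pos": TCP position; "tcp_rot": TCP orientation; "ft_force": force on the tool from outside, world axes, zero at the start; "moment": the same for the moment, N m; "opening": opening from 0.0 (shut) to 1.0 (fully open).
Only numpy, scipy, OpenCV 4.12 (cv2) and the standard library are available. Lean on these libraries where they do the work, as an engineer would, in place of code of your own. Each camera call takes 0.05 s, during which the arm holds its last target.

## Working session

There is one attempt and no reset: what is moved stays moved. The work goes in short steps, Python scripts to look and compute and a tool call to move; the robot and the scene stay as the last step left them, time stands still between calls to the robot, and variables do not carry over. Pictures are saved under pics/ and viewed, and the job is handed in when it is done.

Besides the shell and the picture viewer there is one more tool, called by a JSON object that holds its "name" and its "arguments". apply_moves: Moves the arm, as the interface text tells. Its arguments: {"type":"object","properties":{"offset":{"type":"array"},"yaw":{"type":"array"},"jaw":{"type":"array"}},"required":["offset","yaw","jaw"]}

```bash
mkdir -p pics; ls; python3 - <<'E'
from cell import env
import cv2
s=env.state()
for k,v in s.items(): print(k,v)
print(env.grasp_offset)
for n in ("scene","side","wrist"):
    c=env.read_camera(n); cv2.imwrite(f"pics/{n}0.png",c["frame"][:,:,::-1])
    print(n,{k:(v.tolist() if hasattr(v,'tolist') else v) for k,v in c.items() if k!="frame"})
E
```

```text
pics
t 0.0
joints [ 1.14140707e+00  4.91572846e-01  1.55946559e+00 -2.45296109e-05
  1.09174075e+00 -1.05577527e-01]
qvel [ 0.0006545  -0.00046337 -0.00059329  0.00044221  0.00159909 -0.00057441]
tau [-2.12309329e-03 -6.12627983e+01 -2.58181626e+01  6.92236936e-02
  4.82160214e-02 -7.57633188e-05]
eef_pos [198.72453621 592.28732787 214.0479506 ]
tcp_rot [-1.65804101  1.5696096  -1.98184142]
ft_force [ 0.5057411   0.5874384  -0.47887444]
moment [-0.00237177  0.01153091 -0.02656353]
opening 1.0006723287974089
18.8
scene {'fx': 420.2201757830644, 'fy': 420.2201757830644, 'cx': 275.4393174457684, 'cy': 204.6687707054743, 'xyz': [968.7500918011757, -311.2440805382145, 827.3955592702582], 'rotation': [-2.5309595688044046, -0.0018442076654983097, 0.9353933824356275]}
side {'fx': 383.1526462178178, 'fy': 383.1526462178178, 'cx': 281.5554902673757, 'cy': 205.36545959343496, 'xyz': [470.8516248360459, 651.9690921880363, 498.63604257435895], 'rotation': [-2.0992345795370846, -0.014621102145450315, -2.9950560833284396]}
wrist {'fx': 299.2021187458486, 'fy': 299.2021187458486, 'cx': 281.2204418008525, 'cy': 209.5100186541902, 'hand_eye': [[0.0010371339588679744, -0.2890838694679662, 0.9573032125541935, -169.67730199850305], [0.9999994610597575, 0.00025457829555990076, -0.0010065138281327706, 0.8946254298058953], [4.725829192362579e-05, 0.9573037405146394, 0.28908397770083105, -81.39847295212681], [0.0, 0.0, 0.0, 1.0]]}
```

View pics/scene0.png

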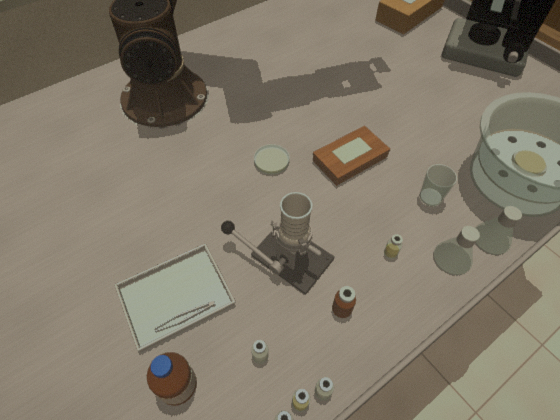

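View pics/side0.png

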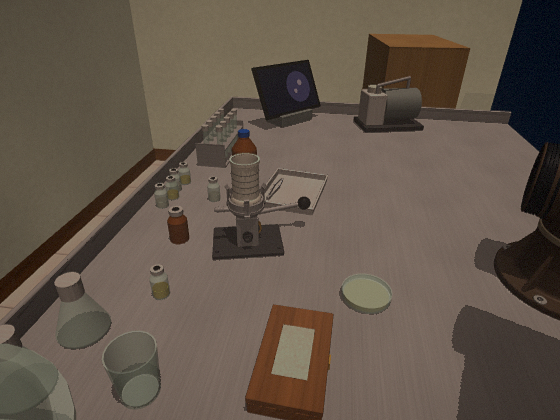

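View pics/wrist0.png

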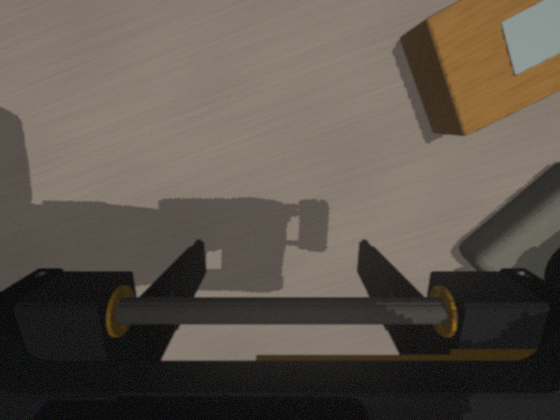

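The scene view shows the funnel top at about (296,202), the ball at (228,228) and the tray around (175,297) with the forceps at (185,317). The side view shows the funnel at (245,160) and the ball at (304,203). The beaker, bottle and dish are all clear of the stand. Next I'll measure these.

```bash
cat > h.py <<'E'
import numpy as np, cv2
from scipy.spatial.transform import Rotation as R
from cell import env
def cam(n):
    if n=="wrist":
        s=env.state(); c=env.read_camera(n)
        T=np.eye(4);T[:3,:3]=R.from_euler('xyz',s['tcp_rot']).as_matrix();T[:3,3]=s['eef_pos']
        M=T@np.array(c['hand_eye'])
    else:
        c=env.read_camera(n)
        M=np.eye(4);M[:3,:3]=R.from_euler('xyz',c['rotation']).as_matrix();M[:3,3]=c['xyz']
    c['M']=M; return c
def ray(c,p):
    d=np.array([(p[0]-c['cx'])/c['fx'],(p[1]-c['cy'])/c['fy'],1.]);d=c['M'][:3,:3]@d
    return c['M'][:3,3],d/np.linalg.norm(d)
def onz(c,p,z):
    o,d=ray(c,p);return o+d*(z-o[2])/d[2]
def tri(*cp):
    A=np.zeros((3,3));b=np.zeros(3);rs=[ray(c,p) for c,p in cp]
    for o,d in rs:
        P=np.eye(3)-np.outer(d,d);A+=P;b+=P@o
    x=np.linalg.solve(A,b);return x,[np.linalg.norm((np.eye(3)-np.outer(d,d))@(x-o)) for o,d in rs]
def proj(c,X):
    x=(np.asarray(X)-c['M'][:3,3])@c['M'][:3,:3]
    return np.array([c['cx']+c['fx']*x[0]/x[2],c['cy']+c['fy']*x[1]/x[2]])
def save(c,name,box=None,k=1):
    f=c['frame'][:,:,::-1]
    if box: f=f[box[1]:box[3],box[0]:box[2]]
    cv2.imwrite('pics/'+name,cv2.resize(f,None,fx=k,fy=k,interpolation=cv2.INTER_CUBIC))
E
python3 - <<'E'
from h import *
a=cam("scene");b=cam("side")
save(a,"s1.png",(200,170,350,310),5);save(a,"s1t.png",(105,235,245,355),5);save(b,"d1.png",(205,140,325,265),4.8)
def ball(c,box):
    f=c['frame'][box[1]:box[3],box[0]:box[2]].astype(int); m=(f.max(2)<45).astype(np.uint8)
    n,l,st,ce=cv2.connectedComponentsWithStats(m)
    i=1+np.argmax(st[1:,4]);print(st[i]);return (st[i][0]+(st[i][2]-1)/2+box[0],st[i][1]+(st[i][3]-1)/2+box[1])
pa=ball(a,(215,215,240,240));pb=ball(b,(290,190,318,215));print(pa,pb,tri((a,pa),(b,pb)))
print("funnel top guess",onz(a,(296,202),202),onz(b,(245,160),202),tri((a,(296,202)),(b,(245,160))))
E
```

```text
[14 17  1  1  1]
[  8   7  12  12 112]
(np.float64(229.0), np.float64(232.0)) (np.float64(303.5), np.float64(202.5)) (array([ 530.013792  , -113.52652903,   57.75584561]), [np.float64(4.244224604603686), np.float64(4.244224604603803)])
funnel top guess [634.61166171 -16.79119627 202.        ] [635.15284374 -10.26106937 202.        ] (array([635.1316845 , -15.66101707, 200.23085798]), [np.float64(1.4003671946855183), np.float64(1.4003671946854557)])
```

View pics/s1.png

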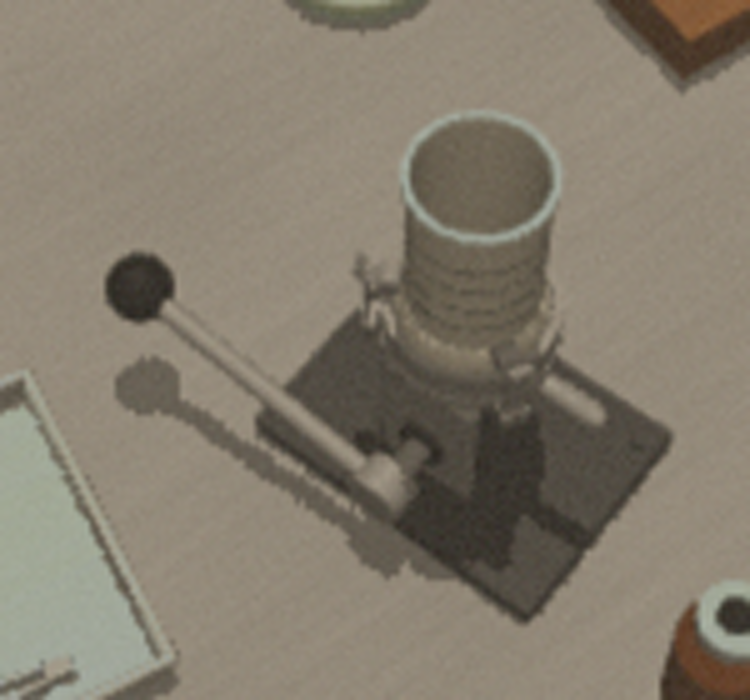

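View pics/s1t.png

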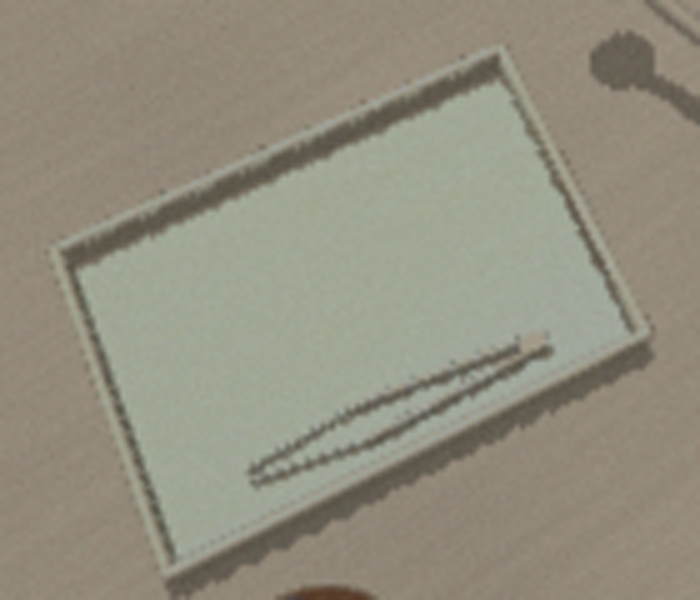

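View pics/d1.png

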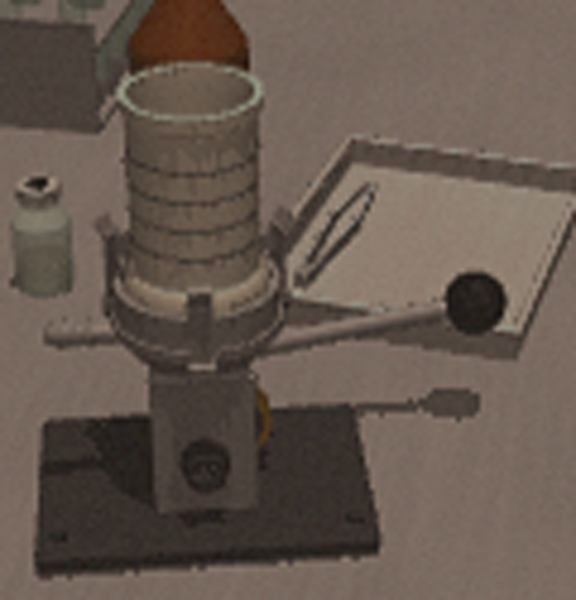

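```bash
cat > m.py <<'E'
from h import *
a=cam("scene");b=cam("side")
P=lambda u,v:(200+(u+.5)/5-.5,170+(v+.5)/5-.5)
Q=lambda u,v:(205+(u+.5)/4.8-.5,140+(v+.5)/4.8-.5)
T=lambda u,v:(105+(u+.5)/5-.5,235+(v+.5)/5-.5)
f,r=tri((a,P(480.5,177)),(b,Q(190.5,92)));print("rim",f,r[0],onz(a,P(480.5,177),202),onz(b,Q(190.5,92),202))
B,r=tri((a,P(140,287)),(b,Q(475,302)));print("ball",B,r[0],onz(a,P(140,287),63),onz(b,Q(475,302),63))
d=B-f;print(np.hypot(*d[:2]),np.hypot(133,56),"yaw",np.arctan2(d[1],d[0])-np.arctan2(-56,-133)-2*np.pi*0)
for z in (8,10,12):
  c=[onz(a,P(*p),z)[:2] for p in ((258,418),(670,435),(527,612))]
  print(z,np.round(c),[np.linalg.norm(c[0]-c[2]),np.linalg.norm(c[1]-c[2])],np.arctan2(*(c[2]-c[0])[::-1]),"centre",(c[0]+c[1])/2)
c=[onz(a,T(*p),18)[:2] for p in ((500,50),(650,338),(170,576),(55,250))]
print(np.round(c),[np.linalg.norm(c[i]-c[i-1]) for i in range(4)],[np.arctan2(*(c[i]-c[i-1])[::-1]) for i in range(4)],np.mean(c,0))
f2=[onz(a,T(*p),8)[:2] for p in ((535,343),(255,475),(365,410))];print("forceps",np.round(f2))
E
python3 m.py
```

```text
rim [638.76807561 -20.39343229 200.05449908] 0.22929374976822195 [639.55288068 -21.34467106 202.        ] [637.83693164 -15.77708842 202.        ]
ball [ 525.51437802 -109.54683061   62.66687812] 0.35744172053550805 [ 525.31460774 -109.70294683   63.        ] [ 525.75994627 -108.59683574   63.        ]
144.13441105503352 144.30869689661813 yaw 0.2683652183611511
8 [[581. -90.]
 [695.  51.]
 [723. -52.]] [np.float64(146.45607207716733), np.float64(105.82141084246408)] 0.2654438661541187 centre [638.42365265 -19.75927978]
10 [[582. -91.]
 [696.  50.]
 [723. -52.]] [np.float64(146.09859864343878), np.float64(105.56311944792274)] 0.2654438661541185 centre [639.22992121 -20.47074276]
12 [[583. -91.]
 [697.  49.]
 [724. -53.]] [np.float64(145.74112520971005), np.float64(105.30482805338129)] 0.26544386615411897 centre [640.03618977 -21.18220573]
[[ 508. -163.]
 [ 659. -183.]
 [ 630. -381.]
 [ 480. -361.]] [np.float64(199.41346251470952), np.float64(152.16190527713283), np.float64(200.17168367110642), np.float64(151.3083350544601)] [np.float64(1.4324719253155398), np.float64(-0.1311239197718253), np.float64(-1.7133671254175173), np.float64(3.0055101207401025)] [ 569.12486787 -272.20230258]
forceps [[ 629. -221.]
 [ 610. -338.]
 [ 612. -290.]]
```

The fit is consistent: the rim-to-ball distance comes out at 144.1 mm against 144.3 expected. That puts the stand at (639, -20.5) with yaw 0.267, and the tray at (569, -272) with yaw -0.135. Next I'll work out tool yaw and clearances (bottle).

```bash
python3 - <<'E'
from h import *
a=cam("scene");b=cam("side")
s=env.state();M=R.from_euler('xyz',s['tcp_rot']).as_matrix();print(M.round(3))
ty=M[:,1];cur=np.degrees(np.arctan2(ty[1],ty[0]));want=np.degrees(.267)+90
print("jaw axis deg",cur,"want",want,"turn units",[((want-cur+k)/6) for k in(-180,0,180)], "q",s['joints'][[0,5]])
print("bottle cap top",tri((a,(160,366)),(b,(244,134))), "bottle base", onz(a,(178,390),0))
print("to funnel units",(np.array([639,-20.5,149])-s['eef_pos'])/25)
E
```

```text
[[-0.     0.318  0.948]
 [-0.     0.948 -0.318]
 [-1.    -0.    -0.   ]]
jaw axis deg 71.44719663887682 want 105.29797312999298 turn units [np.float64(-24.358203918147307), np.float64(5.641796081852694), np.float64(35.641796081852696)] q [ 1.14139846 -0.10559159]
bottle cap top (array([ 720.19248868, -355.36210823,  127.06407258]), [np.float64(0.7745424855212735), np.float64(0.7745424855210717)]) bottle base [ 731.84365247 -356.89220199    0.        ]
to funnel units [ 17.60690476 -24.52059366  -2.62383472]
```

{"name": "apply_moves", "arguments": {"offset": [[0.4,-0.6,0.6],[1.2,-1.7,1.2],[2.2,-3.1,1.4],[3.3,-4.6,1.4],[4.4,-6.2,1.4],[5.6,-7.8,1.4],[6.8,-9.4,1.4],[8,-11.1,1.4],[9.2,-12.8,1.4],[10.4,-14.5,1.4],[11.6,-16.1,1.4],[12.7,-17.7,1.4],[13.8,-19.2,1.4],[14.9,-20.8,1.4],[16,-22.3,1.4],[16.9,-23.5,1.4],[17.4,-24.2,1.4],[17.6,-24.5,1.4],[17.6,-24.5,1.4],[17.6,-24.5,1.4]], "yaw": [0.1,0.4,0.8,1.2,1.6,2,2.4,2.8,3.2,3.6,4,4.4,4.7,5,5.3,5.5,5.6,5.64,5.64,5.64], "jaw": [-1,-1,-1,-1,-1,-1,-1,-1,-1,-1,-1,-1,-1,-1,-1,-1,-1,-1,-1,-1]}}

```text
t: 2.95
eef_pos: [638.3, -19.0, 249.9]
tcp_rot: [1.499, 1.571, 1.767]
ft_force: [0.4, -0.5, 1.2]
opening: 0.996
```

```bash
python3 - <<'E'
from h import *
s=env.state();print(s['t'],s['eef_pos'],s['joints'],s['ft_force'],R.from_euler('xyz',s['tcp_rot']).as_matrix()[:,1])
c=cam("wrist");save(c,"w1.png");print(proj(c,[638.9,-20.4,202]))
save(cam("side"),"d2.png")
E
```

```text
2.95 [638.3351204  -19.03822268 249.87849998] [-1.33229959e-01  4.80192008e-01  1.47860146e+00  9.72870671e-05
  1.18282995e+00 -1.97172564e+00] [ 0.43622593 -0.48093334  1.23509526] [-2.64477940e-01  9.64391731e-01  9.49221804e-05]
[279.01978839 228.8174023 ]
```

View pics/w1.png

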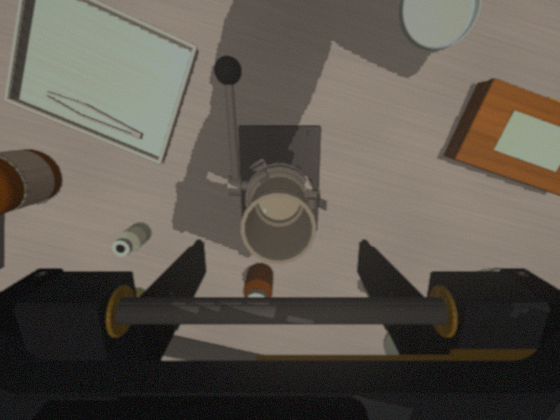

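View pics/d2.png

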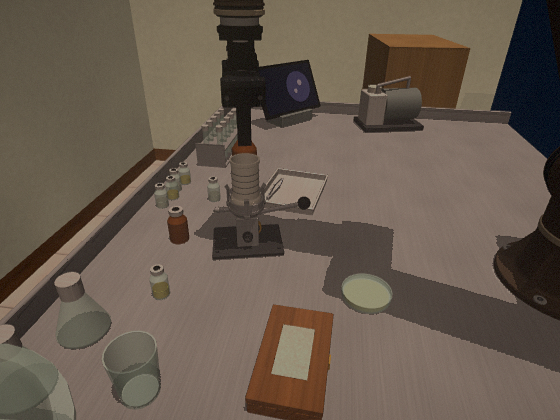

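The wrist view shows the rim centred at about (279,228), where it was predicted, midway between the fingers. Descending and gripping.

{"name": "apply_moves", "arguments": {"offset": [[0,0,-0.4],[0,-0.05,-1.0],[0,-0.05,-1.6],[0,-0.05,-2.3],[0,-0.05,-2.9],[0,-0.05,-3.5],[0,-0.05,-3.9],[0,-0.05,-4.05],[0,-0.05,-4.05],[0,-0.05,-4.05],[0,-0.05,-4.05],[0,-0.05,-4.05],[0,-0.05,-4.05],[0,-0.05,-4.05],[0,-0.05,-4.05],[0,-0.05,-4.05]], "yaw": [0,0,0,0,0,0,0,0,0,0,0,0,0,0,0,0], "jaw": [-1,-1,-1,-1,-1,-1,-1,-1,-1,1,1,1,1,1,1,1]}}

```text
t: 5.05
eef_pos: [638.6, -20.6, 148.7]
tcp_rot: [-0.791, 1.57, -0.524]
ft_force: [0.6, -2.4, 0.9]
opening: 0.582
```

```bash
python3 - <<'E'
from h import *
s=env.state();print(s['t'],s['eef_pos'],s['ft_force'],s['opening'],s['opening']*95)
save(cam("side"),"d3.png",(185,90,325,265),4)
E
```

```text
5.05 [638.61946995 -20.58439255 148.74260851] [ 0.62084179 -2.40135448  0.88680444] 0.5818970610497178 55.280220799723196
```

View pics/d3.png

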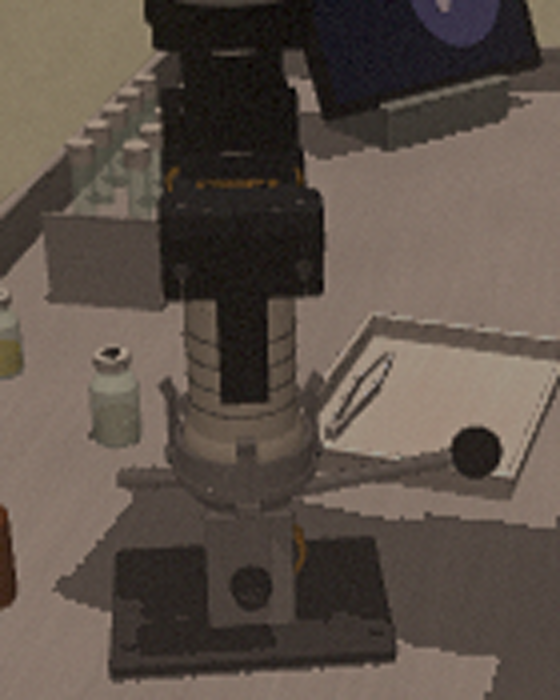

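The gripper is on the tube (55.3 mm opening). I'll pull straight up slowly.

{"name": "apply_moves", "arguments": {"offset": [[0,0,0.08],[0,0,0.16],[0,0,0.24],[0,0,0.32],[0,0,0.4],[0,0,0.5],[0,0,0.6],[0,0,0.75],[0,0,0.9],[0,0,1.1],[0,0,1.4],[0,0,1.7],[0,0,2],[0,0,2.3],[0,0,2.5],[0,0,2.6],[0,0,2.6]], "yaw": [0,0,0,0,0,0,0,0,0,0,0,0,0,0,0,0,0], "jaw": [1,1,1,1,1,1,1,1,1,1,1,1,1,1,1,1,1]}}

```text
t: 7.22
eef_pos: [638.6, -20.6, 213.8]
tcp_rot: [-0.864, 1.57, -0.596]
ft_force: [-0.7, 0.3, -0.6]
opening: 0.579
```

```bash
python3 - <<'E'
from h import *
s=env.state();print(s['t'],s['eef_pos'],s['ft_force'],s['opening']*95)
save(cam("side"),"d4.png",(185,90,325,265),3.4)
save(cam("scene"),"s4.png",(180,120,360,310),3)
E
```

```text
7.225 [638.6043589  -20.58377869 213.75690472] [-0.67126032  0.34031346 -0.58536598] 54.98943019947679
```

View pics/d4.png

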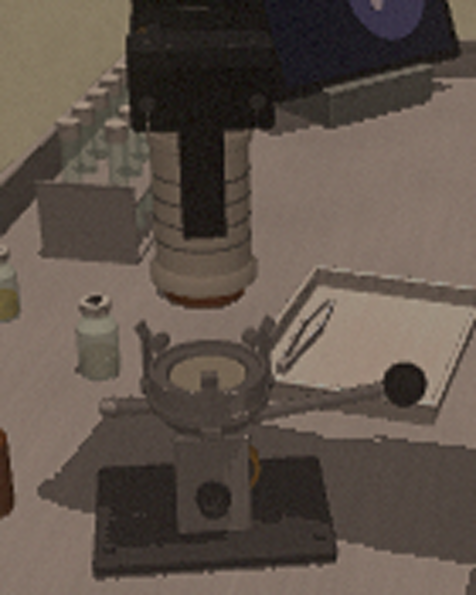

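View pics/s4.png

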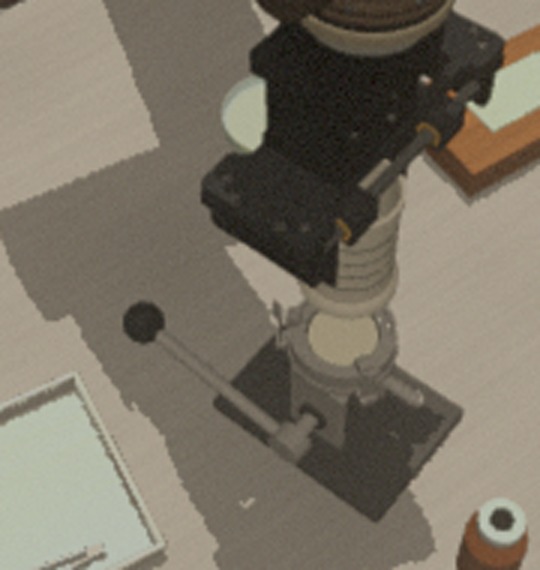

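The funnel came off cleanly. The disc lies in its seat, shown as a white circle at about (205,375) in the side crop, and the lever is still down. I'll carry the funnel to the tray.

{"name": "apply_moves", "arguments": {"offset": [[-0.1,-0.3,0],[-0.3,-0.9,0],[-0.7,-1.9,0],[-1.1,-3,0],[-1.5,-4.2,0],[-1.9,-5.4,0],[-2.4,-6.6,0],[-2.8,-7.8,0],[-3.2,-8.8,0],[-3.5,-9.6,0],[-3.6,-9.95,0],[-3.6,-9.95,0],[-3.6,-9.95,-0.6],[-3.6,-9.95,-1.6],[-3.6,-9.95,-2.8],[-3.6,-9.95,-4],[-3.6,-9.95,-5],[-3.6,-9.95,-5.7],[-3.6,-9.95,-5.9],[-3.6,-9.95,-5.9]], "yaw": [0,0,0,0,0,0,0,0,0,0,0,0,0,0,0,0,0,0,0,0], "jaw": [1,1,1,1,1,1,1,1,1,1,1,1,1,1,1,1,1,1,1,1]}}

```text
t: 9.82
eef_pos: [548.7, -269.2, 66.1]
tcp_rot: [-1.291, 1.57, -1.023]
ft_force: [0.0, -0.9, -1.0]
opening: 0.585
```

```bash
python3 - <<'E'
from h import *
s=env.state();print(s['t'],s['eef_pos'],s['ft_force'],s['opening']*95,s['joints'][5])
b=cam("side");save(b,"d5.png",(240,70,380,240),3.4)
a=cam("scene");save(a,"s5.png",(100,160,280,360),3)
x,y,z=s['eef_pos'];zf=z-148.7+112
cc=b['M'][:2,3]-[x,y];cc/=np.linalg.norm(cc)
p=proj(b,[x+31*cc[0],y+31*cc[1],zf]);print("expected foot front edge side px",p,(p-[240,70])*3.4)
E
```

```text
9.825 [ 548.70779272 -269.20338133   66.10086633] [ 0.04690162 -0.94880229 -1.02631694] 55.607869518167476 -2.4027417677621306
expected foot front edge side px [300.07936618 188.73578091] [204.269845   403.70165508]
```

View pics/d5.png

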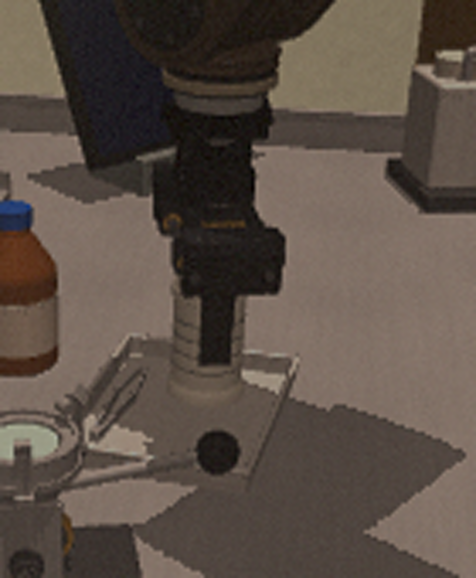

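View pics/s5.png

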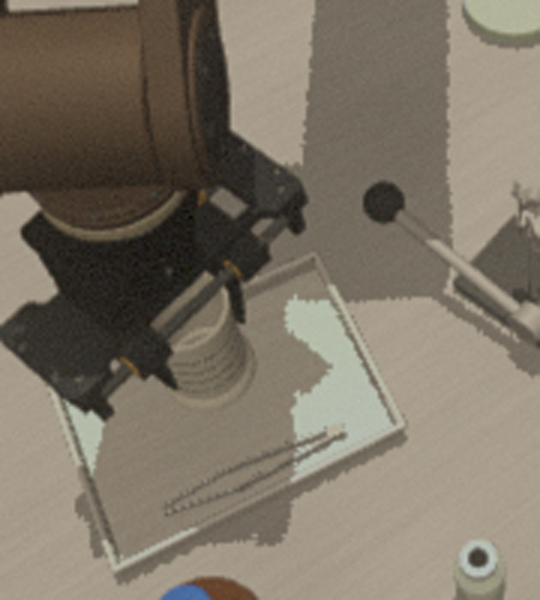

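The foot edge at about (205,400) matches the predicted 404, so the funnel hasn't slipped. Lowering it onto the tray floor.

{"name": "apply_moves", "arguments": {"offset": [[0,0,-0.3],[0,0,-0.6],[0,0,-0.8],[0,0,-0.92],[0,0,-0.98],[0,0,-1.02],[0,0,-1.04],[0,0,-1.04]], "yaw": [0,0,0,0,0,0,0,0], "jaw": [1,1,1,1,1,1,1,1]}}

```text
t: 10.92
eef_pos: [548.9, -269.5, 40.9]
tcp_rot: [-0.916, 1.569, -0.648]
ft_force: [0.3, -0.5, -0.8]
opening: 0.584
```

{"name": "apply_moves", "arguments": {"offset": [[0,0,-0.02],[0,0,-0.04],[0,0,-0.06],[0,0,-0.06]], "yaw": [0,0,0,0], "jaw": [1,1,1,1]}}

```text
t: 11.42
eef_pos: [549.0, -269.5, 39.7]
tcp_rot: [-0.892, 1.569, -0.624]
ft_force: [-0.9, 0.9, 3.6]
opening: 0.581
```

Contact, at 3.6 N. Releasing, then rising straight up.

{"name": "apply_moves", "arguments": {"offset": [[0,0,0],[0,0,0],[0,0,0],[0,0,0],[0,0,0.0],[0,0,0],[0,0,0.3],[0,0,0.8],[0,0,1.5],[0,0,2.4],[0,0,3.3],[0,0,4.2],[0,0,4.8],[0,0,5],[0,0,5]], "yaw": [0,0,0,0,0,0,0,0,0,0,0,0,0,0,0], "jaw": [0,-0.5,-1,-1,-1,-1,-1,-1,-1,-1,-1,-1,-1,-1,-1]}}

```text
t: 13.3
eef_pos: [548.9, -269.4, 164.7]
tcp_rot: [-0.902, 1.569, -0.634]
ft_force: [-0.1, 0.0, -0.1]
opening: 1.0
```

```bash
python3 - <<'E'
from h import *
s=env.state();print(s['t'],s['eef_pos'],s['ft_force'],s['opening']*95,s['joints'][5])
b=cam("side");save(b,"d6.png",(240,70,380,240),3.4)
a=cam("scene");save(a,"s6.png",(100,160,280,360),3)
B=np.array([525.5,-109.6,63]);print("ball delta units",(B-[0,0,18.8]-s['eef_pos'])/25)
E
```

```text
13.3 [ 548.9110383  -269.44998962  164.7119413 ] [-0.10026088  0.04264871 -0.08199246] 94.98272360616353 -2.402835132544939
ball delta units [-0.93644153  6.39399958 -4.82047765]
```

View pics/d6.png

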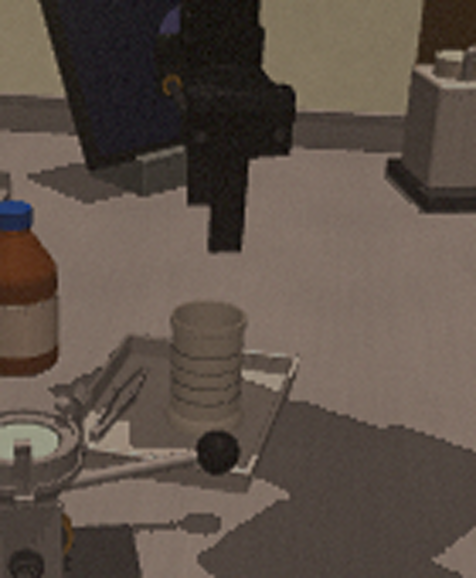

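View pics/s6.png

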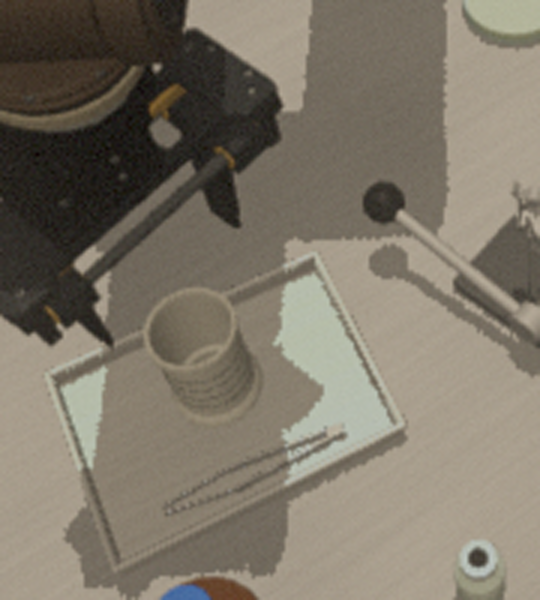

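The funnel stands upright in the free part of the tray, and nothing else has moved. Now to the ball.

{"name": "apply_moves", "arguments": {"offset": [[-0.1,0.4,0],[-0.2,1.3,0],[-0.4,2.5,0],[-0.6,3.8,0],[-0.8,5,0],[-0.9,6,0],[-0.94,6.39,0],[-0.94,6.39,0],[-0.94,6.39,-0.4],[-0.94,6.39,-1.2],[-0.94,6.39,-2],[-0.94,6.39,-2.3],[-0.94,6.39,-2.3]], "yaw": [0,0,0,0,0,0,0,0,0,0,0,0,0], "jaw": [-1,-1,-1,-1,-1,-1,-1,-1,-1,-1,-1,-1,-1]}}

```text
t: 15.02
eef_pos: [525.1, -110.0, 106.0]
tcp_rot: [-2.97, 1.57, -2.703]
ft_force: [-0.4, -0.1, 0.3]
opening: 1.003
```

```bash
python3 - <<'E'
from h import *
s=env.state();print(s['t'],s['eef_pos'],s['ft_force'],s['joints'][5])
c=cam("wrist");save(c,"w7.png");print(proj(c,[525.5,-109.6,63]),proj(c,s['eef_pos']-[0,0,45]))
B=np.array([525.5,-109.6,63]);print("ball delta units",(B-[0,0,18.8]-s['eef_pos'])/25)
E
```

```text
15.025 [ 525.08982001 -109.97834142  105.98962175] [-0.37734993 -0.10434373  0.32611747] -2.167104513666911
[281.2465514  231.48355858] [280.91257459 229.93509029]
ball delta units [ 0.0164072   0.01513366 -2.47158487]
```

View pics/w7.png

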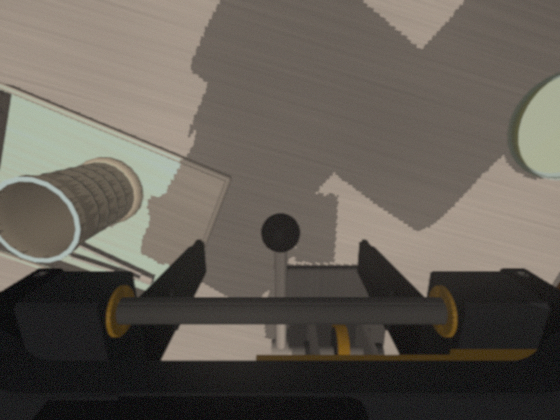

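The ball is at (280,232) in the wrist view, against (281,231) predicted. Descending and gripping.

{"name": "apply_moves", "arguments": {"offset": [[0,0,-0.4],[0,0,-1.1],[0,0,-1.8],[0,0,-2.3],[0,0,-2.47],[0,0,-2.47],[0,0,-2.47],[0,0,-2.47],[0,0,-2.47],[0,0,-2.47],[0,0,-2.47],[0,0,-2.47],[0,0,-2.47],[0,0,-2.47],[0,0,-2.47]], "yaw": [0,0,0,0,0,0,0,0,0,0,0,0,0,0,0], "jaw": [-1,-1,-1,-1,-1,0,1,1,1,1,1,1,1,1,1]}}

```text
t: 16.95
eef_pos: [525.6, -110.6, 44.8]
tcp_rot: [-1.11, 1.569, -0.843]
ft_force: [0.0, -5.5, -1.1]
opening: 0.296
```

```bash
python3 - <<'E'
from h import *
s=env.state();print(s['t'],s['eef_pos'],s['ft_force'],s['opening']*95)
save(cam("side"),"d8.png",(205,90,365,265),3.4)
e=s['eef_pos'];yaw=.267;ex=np.array([np.cos(yaw),np.sin(yaw)])
for th in np.linspace(0,1.396,15):
    a=np.radians(10)+th; dx=135*(np.cos(np.radians(10))-np.cos(a));dz=135*(np.sin(a)-np.sin(np.radians(10)))
    print(round(th,2),np.round(np.r_[ex*dx,dz]/25,2))
E
```

```text
16.95 [ 525.58286072 -110.60196171   44.83931112] [ 3.98603523e-03 -5.49361549e+00 -1.13524664e+00] 28.09985486054354
0.0 [0. 0. 0.]
0.1 [0.12 0.03 0.52]
0.2 [0.28 0.08 1.03]
0.3 [0.49 0.14 1.53]
0.4 [0.75 0.21 1.99]
0.5 [1.06 0.29 2.43]
0.6 [1.4  0.38 2.83]
0.7 [1.78 0.49 3.2 ]
0.8 [2.19 0.6  3.52]
0.9 [2.64 0.72 3.8 ]
1.0 [3.11 0.85 4.04]
1.1 [3.59 0.98 4.22]
1.2 [4.1  1.12 4.35]
1.3 [4.61 1.26 4.44]
1.4 [5.13 1.4  4.46]
```

View pics/d8.png

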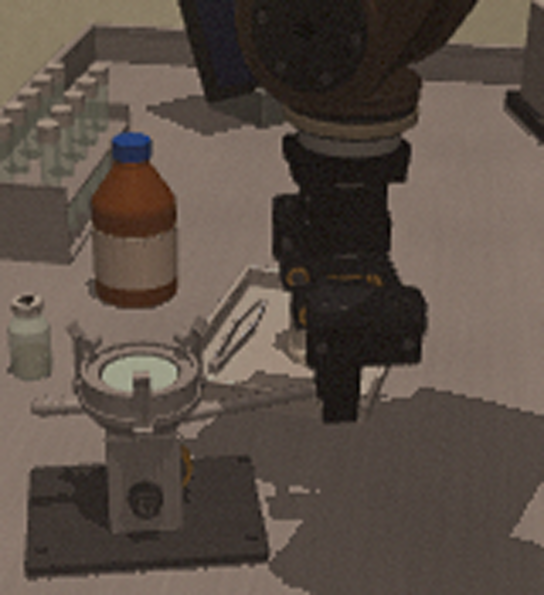

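The ball is gripped (28 mm opening). Swinging along the arc, first half.

{"name": "apply_moves", "arguments": {"offset": [[0.05,0,0.26],[0.12,0.01,0.52],[0.2,0.04,0.78],[0.28,0.06,1.03],[0.38,0.09,1.28],[0.49,0.12,1.53],[0.75,0.19,1.99],[1.06,0.27,2.43],[1.4,0.36,2.83],[1.78,0.47,3.2],[1.78,0.47,3.2],[1.78,0.47,3.2]], "yaw": [0,0,0,0,0,0,0,0,0,0,0,0], "jaw": [1,1,1,1,1,1,1,1,1,1,1,1]}}

```text
t: 18.5
eef_pos: [570.0, -98.6, 125.2]
tcp_rot: [-1.477, 1.57, -1.21]
ft_force: [-3.8, 3.6, -3.9]
opening: 0.303
```

```bash
python3 - <<'E'
from h import *
s=env.state();print(s['t'],s['eef_pos'],s['ft_force'],s['opening']*95)
a=cam("scene");b=cam("side")
save(b,"d9.png",(185,60,345,235),3.4);save(a,"s9.png",(180,100,360,300),3)
E
```

```text
18.5 [570.00988178 -98.59118303 125.22062117] [-3.79803516  3.5830351  -3.90134657] 28.817934285159783
```

View pics/d9.png

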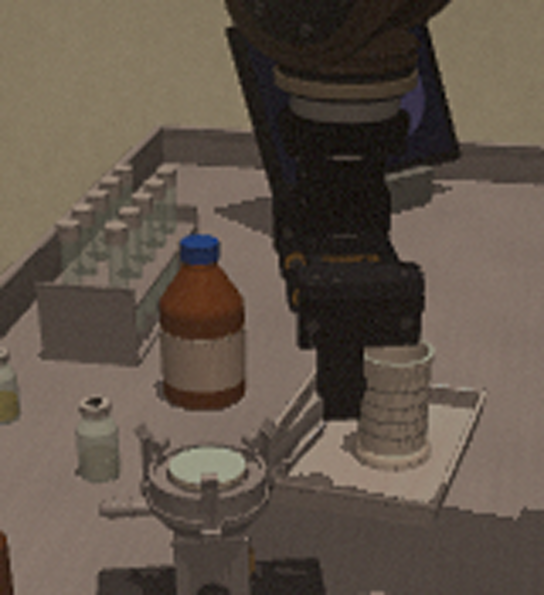

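View pics/s9.png

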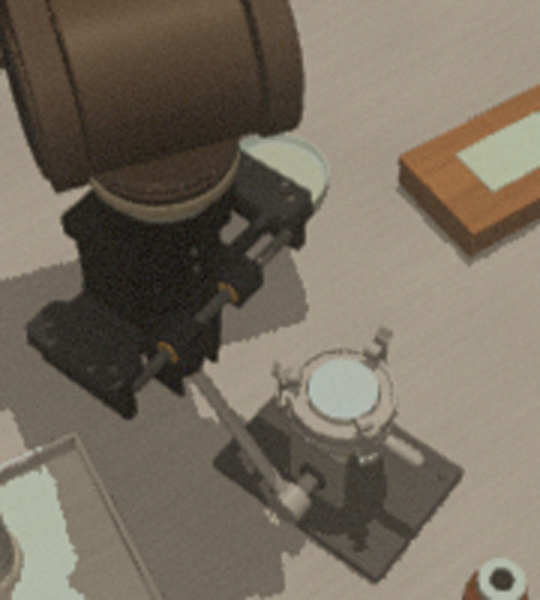

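The lever follows and the disc is rising. Second half of the arc.

{"name": "apply_moves", "arguments": {"offset": [[0.2,0.06,0.16],[0.41,0.12,0.32],[0.86,0.24,0.6],[1.33,0.37,0.84],[1.81,0.5,1.02],[2.32,0.64,1.15],[2.6,0.72,1.2],[2.83,0.78,1.24],[3.1,0.85,1.26],[3.33,0.92,1.26],[3.33,0.92,1.26],[3.33,0.92,1.26],[3.33,0.92,1.26]], "yaw": [0,0,0,0,0,0,0,0,0,0,0,0,0], "jaw": [1,1,1,1,1,1,1,1,1,1,1,1,1]}}

```text
t: 20.23
eef_pos: [653.3, -75.7, 156.9]
tcp_rot: [-1.251, 1.569, -0.983]
ft_force: [-0.1, -1.1, -1.3]
opening: 0.006
```

```bash
python3 - <<'E'
from h import *
s=env.state();e=s['eef_pos'];print(s['t'],e,s['ft_force'],s['opening']*95)
ex=np.array([np.cos(.267),np.sin(.267)]);d=e[:2]-[653.8,-74.5];print("along,lat",d@ex,d@[-ex[1],ex[0]])
d=e-np.array([525.58,-110.6,44.84]);print("rel start along",d[:2]@ex-132.9,"dz",d[2])
a=cam("scene");b=cam("side")
save(b,"d10.png",(175,70,325,265),3);save(a,"s10.png",(210,100,370,300),3)
c=cam("wrist");save(c,"w10.png")
E
```

```text
20.225 [653.25332555 -75.70781695 156.85086428] [-0.102834   -1.10006717 -1.29889443] 0.5261028781100554
along,lat -0.845973128032331 -1.020786068639781
rel start along -0.544638818749462 dz 112.01086427818015
```

View pics/d10.png

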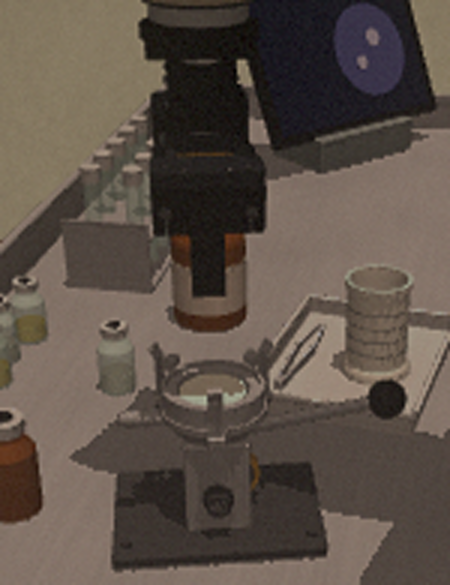

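View pics/s10.png

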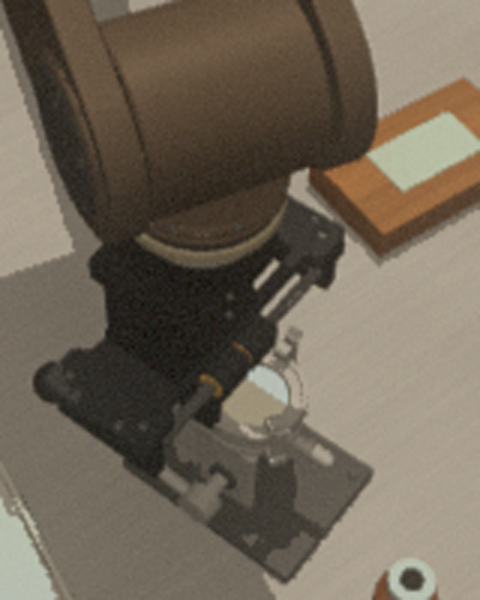

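View pics/w10.png

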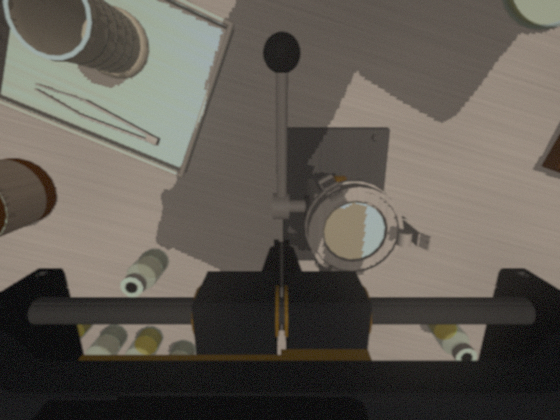

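The grip was lost in the second half: the fingers are shut empty and the ball is back at rest, at (385,398) in the side crop. The disc still lies in its seat and the funnel still stands. I'll re-measure the ball from the wrist view and check the disc before regripping.

```bash
python3 - <<'E'
from h import *
s=env.state();e=s['eef_pos']
c=cam("wrist")
f=c['frame'][20:90,240:330].astype(int);m=(f.max(2)<50).astype(np.uint8)
n,l,st,ce=cv2.connectedComponentsWithStats(m);i=1+np.argmax(st[1:,4]);print(st[i],ce[i]);p=ce[i]+[240,20]
print("ball wrist z63",onz(c,p,63), "pred px of 525.5,-109.6,63",proj(c,[525.5,-109.6,63]))
a=cam("scene");b=cam("side")
for cc,q in ((a,(0,0)),):pass
save(a,"s11.png",(270,200,340,270),8);save(b,"d11.png",(205,175,285,245),8)
for cc in(a,b):
  print("disc expected",proj(cc,[639,-20.5,110.5]))
# which pads: crop of fingers
save(c,"w11.png",(150,180,420,400),2.9)
E
```

```text
[  24   12   36   40 1140] [41.36754386 32.08157895]
ball wrist z63 [ 525.71629514 -110.3693275    63.        ] pred px of 525.5,-109.6,63 [282.37446495  52.07379309]
disc expected [293.96721835 230.87447768]
disc expected [245.79050383 198.82633926]
```

View pics/s11.png

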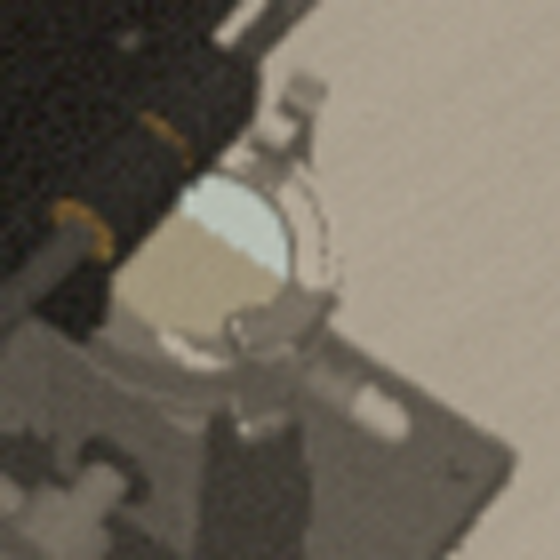

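View pics/d11.png

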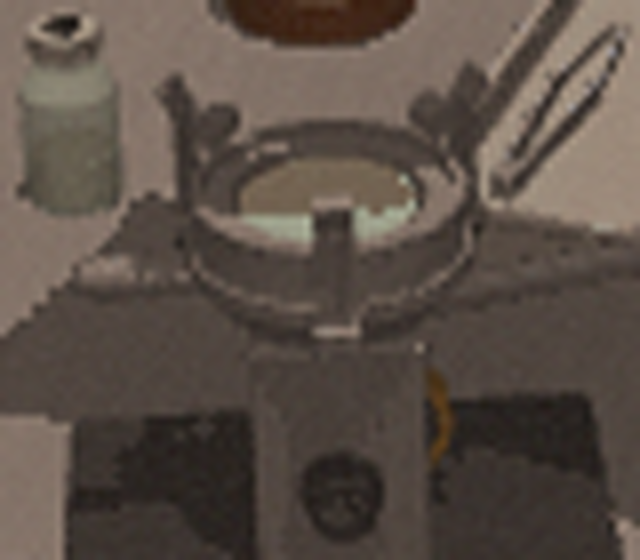

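The disc is still seated (partly in shadow), and the ball is confirmed at (525.7,-110.4). I'll regrip with it seated slightly deeper in the pads and swing more slowly, checking as I go.

{"name": "apply_moves", "arguments": {"offset": [[-0.3,-0.1,0],[-1.2,-0.3,0],[-2.4,-0.65,0],[-3.6,-1,0],[-4.7,-1.27,0],[-5.15,-1.39,0],[-5.19,-1.41,-0.5],[-5.19,-1.41,-1.5],[-5.19,-1.41,-2.7],[-5.19,-1.41,-3.8],[-5.19,-1.41,-4.45],[-5.19,-1.41,-4.59],[-5.19,-1.41,-4.59],[-5.19,-1.41,-4.59],[-5.19,-1.41,-4.59],[-5.19,-1.41,-4.59],[-5.19,-1.41,-4.59],[-5.19,-1.41,-4.59],[-5.19,-1.41,-4.59],[-5.19,-1.41,-4.59]], "yaw": [0,0,0,0,0,0,0,0,0,0,0,0,0,0,0,0,0,0,0,0], "jaw": [-1,-1,-1,-1,-1,-1,-1,-1,-1,-1,-1,-1,-1,1,1,1,1,1,1,1]}}

```text
t: 23.02
eef_pos: [523.4, -110.9, 41.9]
tcp_rot: [-1.585, 1.57, -1.318]
ft_force: [-0.1, -1.7, 0.7]
opening: 0.322
```

{"name": "apply_moves", "arguments": {"offset": [[0,0,0],[0,0,0]], "yaw": [0,0], "jaw": [1,1]}}

```text
t: 23.28
eef_pos: [523.5, -111.2, 41.9]
tcp_rot: [-1.438, 1.569, -1.17]
ft_force: [-0.4, -4.7, -0.7]
opening: 0.302
```

{"name": "apply_moves", "arguments": {"offset": [[0.05,0,0.26],[0.12,0.01,0.52],[0.2,0.03,0.78],[0.28,0.06,1.03],[0.38,0.09,1.28],[0.49,0.12,1.53],[0.62,0.15,1.77],[0.75,0.19,1.99],[0.9,0.23,2.22],[1.06,0.27,2.43],[1.22,0.31,2.64],[1.4,0.36,2.83],[1.58,0.41,3.02],[1.78,0.47,3.2],[1.78,0.47,3.2]], "yaw": [0,0,0,0,0,0,0,0,0,0,0,0,0,0,0], "jaw": [1,1,1,1,1,1,1,1,1,1,1,1,1,1,1]}}

```text
t: 25.15
eef_pos: [567.9, -99.2, 122.2]
tcp_rot: [-2.07, 1.57, -1.802]
ft_force: [-3.6, 4.2, -4.0]
opening: 0.297
```

```bash
python3 - <<'E'
from h import *
s=env.state();print(s['t'],s['eef_pos'],s['ft_force'],s['moment'],s['opening']*95)
a=cam("scene");save(a,"s12.png",(180,160,340,300),4)
c=cam("wrist");save(c,"w12.png")
E
```

```text
25.15 [567.94443078 -99.16473206 122.20295776] [-3.58281547  4.15297565 -4.04901975] [0.65905759 0.71650509 0.00130939] 28.251351726738505
```

View pics/s12.png

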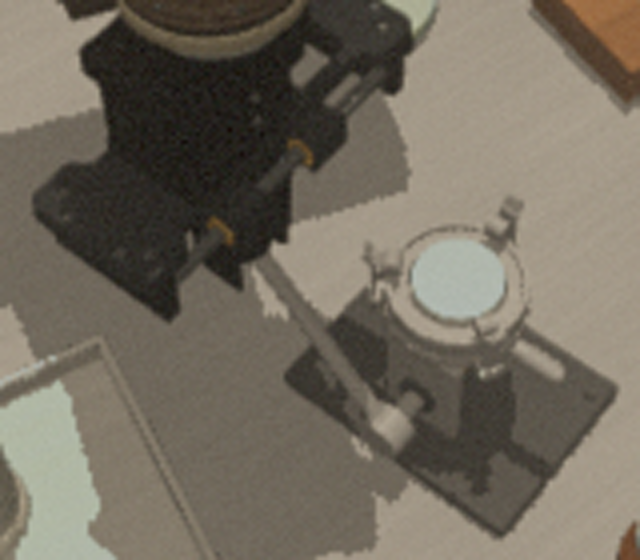

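View pics/w12.png

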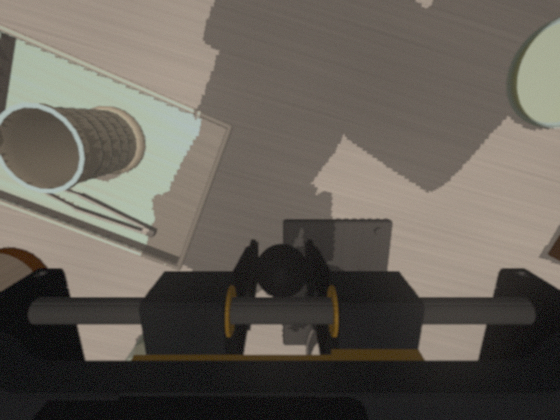

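```bash
cat > bp.py <<'E'
from h import *
s=env.state();c=cam("wrist")
f=c['frame'];save(c,"wz.png",(220,200,350,340),5)
e=s['eef_pos'];g=e+[0,0,18.8];print(s['t'],e,"grasp px",proj(c,g))
for k in(-8,-4,4,8): print(k,"mm x",proj(c,g+np.array([np.cos(.267),np.sin(.267),0])*k),"mm z",proj(c,g+[0,0,k]))
E
python3 bp.py
```

```text
25.25 [567.67600612 -99.22440018 122.00050842] grasp px [280.70213629 270.13414515]
-8 mm x [280.70240943 257.12931422] mm z [280.74452474 263.56186149]
-4 mm x [280.70227192 263.6766428 ] mm z [280.72380347 266.77467326]
4 mm x [280.70200251 276.50365723] mm z [280.67945694 273.65055394]
8 mm x [280.70187054 282.78696531] mm z [280.65569279 277.33515956]
```

View pics/wz.png

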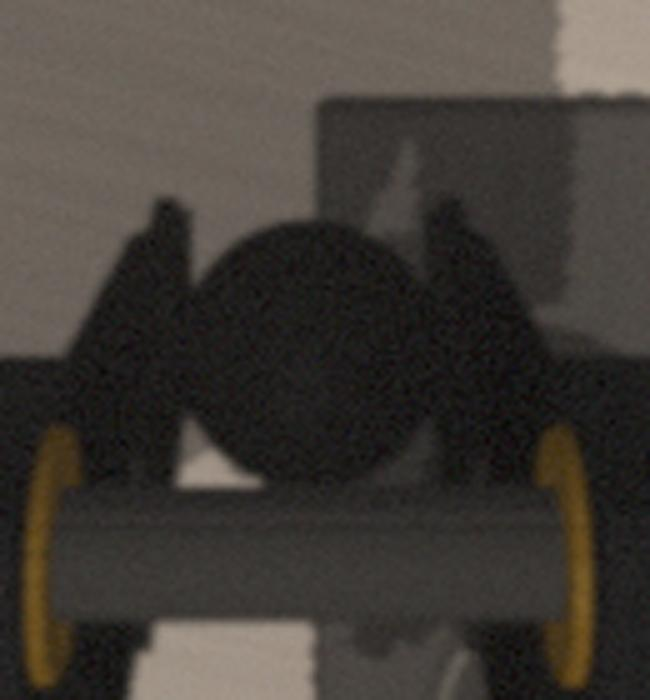

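The wrist view shows the ball held between the pads at (281,270), right at the grasp point. Continuing slowly.

{"name": "apply_moves", "arguments": {"offset": [[0.09,0.03,0.08],[0.18,0.06,0.16],[0.29,0.09,0.25],[0.4,0.12,0.33],[0.63,0.18,0.49],[0.86,0.24,0.64],[1.1,0.31,0.78],[1.22,0.34,0.84],[1.34,0.38,0.9],[1.34,0.38,0.9]], "yaw": [0,0,0,0,0,0,0,0,0,0], "jaw": [1,1,1,1,1,1,1,1,1,1]}}

```text
t: 26.55
eef_pos: [601.3, -89.9, 144.5]
tcp_rot: [-2.103, 1.569, -1.835]
ft_force: [-1.9, -3.3, -6.0]
opening: 0.301
```

```bash
python3 bp.py; python3 -c "
from h import *
s=env.state();print(s['ft_force'],s['opening']*95)"
```

```text
26.55 [601.3249081  -89.86262848 144.53346632] grasp px [280.69053636 270.1369951 ]
-8 mm x [280.69194026 257.13284994] mm z [280.73811718 263.56344259]
-4 mm x [280.69123346 263.67984739] mm z [280.71485764 266.77687693]
4 mm x [280.68984876 276.50613006] mm z [280.66507896 273.6540752 ]
8 mm x [280.68917047 282.78903956] mm z [280.63840392 277.33937857]
[-3.18006748 -2.06777794 -7.09568519] 28.523853653347725
```

View pics/wz.png

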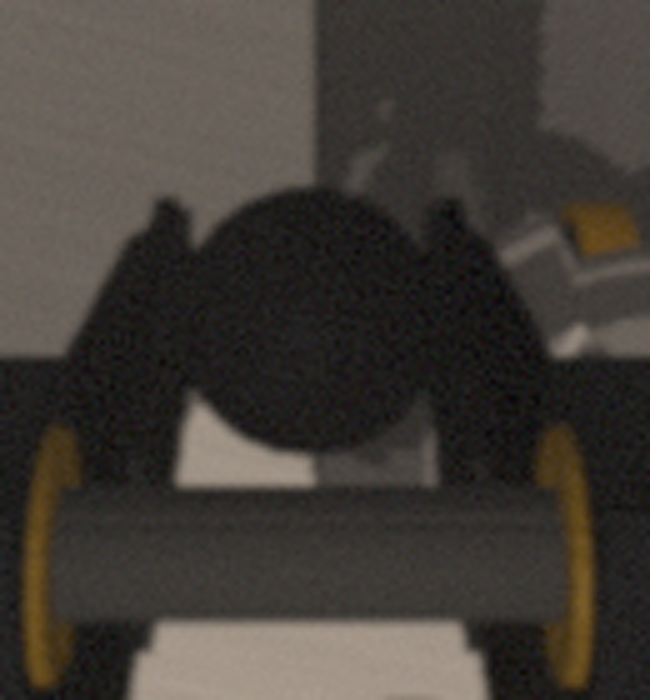

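The ball has slipped about 4 mm in the grip (centre now at row 264, was 270), and the force has a radial part. I'll solve the ball's position from its pixel row and its known circle, then correct the path.

```bash
cat > th.py <<'E'
from h import *
from scipy.optimize import brentq
ex=np.array([np.cos(.267),np.sin(.267),0]);S=np.array([653.6,-74.9,40.])
HE=None
def solve(c,e,row):
    f=lambda t:proj(c,S+135*(-np.cos(t)*ex+[0,0,np.sin(t)]))[1]-row
    ts=np.radians(np.arange(5,115,1));v=[f(t) for t in ts]
    for i in range(len(ts)-1):
        if v[i]*v[i+1]<0:
            t=brentq(f,ts[i],ts[i+1]);B=S+135*(-np.cos(t)*ex+[0,0,np.sin(t)]);g=e+[0,0,18.8]
            print("lever deg",np.degrees(t),"ball rel grasp: x",(B-g)@ex,"z",(B-g)[2],"lat",(B-g)@[-ex[1],ex[0],0])
def force(s):
    F=s['ft_force'];print("F x",F@ex,"lat",F@[-ex[1],ex[0],0],"z",F[2],"open",s['opening']*95)
E
python3 - <<'E'
from th import *
s=env.state();c=cam("wrist");solve(c,s['eef_pos'],264.0);force(s)
e0=np.array([567.8,-99.2,122.1]);c['M'][:3,3]+=e0-s['eef_pos'];solve(c,e0,270.4)
a=cam("scene");save(a,"s13.png",(180,140,340,300),3.7)
b=cam("side");save(b,"d13.png",(180,100,340,260),3.7)
E
```

```text
lever deg 64.69261738706592 ball rel grasp: x -3.1879318927448237 z -1.199693648174616 lat 0.6379526494055469
F x -3.612947678384652 lat -1.155484259321531 z -7.095685189797579 open 28.523853653347725
lever deg 48.62922583469534 ball rel grasp: x -0.05432292815379304 z 0.4105203169212359 lat 0.8015920596317426
```

View pics/s13.png

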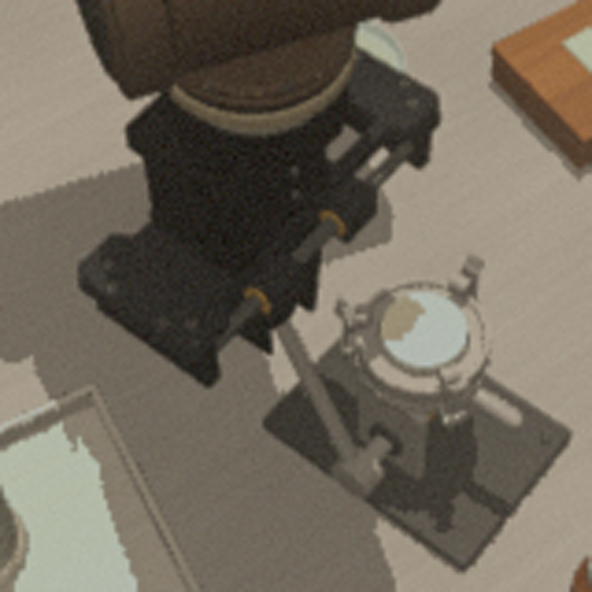

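```bash
python3 - <<'E'
from th import *
def row(c):
    f=cv2.GaussianBlur(c['frame'],(3,3),0)[225:300,270:292].max(2).astype(int)
    m=(f<38);r=[np.flatnonzero(m[:,k]) for k in range(m.shape[1])]
    return f[:,11]
s=env.state();c=cam("wrist");print(s['t'],s['eef_pos']);print(row(c))
E
```

```text
26.75 [601.10108139 -89.93319929 144.42245004]
[ 98  97  98 100 100 100  98  97  98  98  96  85  64  42  31  29  28  28
  28  26  26  28  29  31  30  29  30  31  29  28  31  32  30  28  29  31
  32  32  33  34  34  35  35  35  34  34  33  33  34  35  33  33  32  30
  30  30  28  29  29  29  30  30  29  32  46  74 107 127 135 140 141 127
  93  59  43]
```

{"name": "apply_moves", "arguments": {"offset": [[0,0,-0.02],[0,0,-0.02],[0,0,-0.02],[0,0,-0.02]], "yaw": [0,0,0,0], "jaw": [1,1,1,1]}}

```text
t: 27.3
eef_pos: [601.0, -90.0, 144.3]
tcp_rot: [-2.25, 1.569, -1.982]
ft_force: [-5.2, -2.2, -2.3]
opening: 0.303
```

```bash
python3 - <<'E'
from th import *
s=env.state();force(s);c=cam("wrist");print(s['t'],s['eef_pos']);print(cv2.GaussianBlur(c['frame'],(3,3),0)[225:300,281].max(1))
E
```

```text
F x -5.585641677255611 lat -0.7487291376432991 z -2.2587031555184964 open 28.796795068064203
27.3 [600.96911559 -89.99368441 144.2629953 ]
[ 99 100  99  99  99 100  99  98  97  97  96  84  62  39  29  29  29  29
  29  29  30  30  31  32  31  31  32  30  28  29  30  31  32  30  28  29
  32  34  33  34  36  37  36  34  33  34  34  35  33  33  32  30  30  32
  32  31  31  32  32  30  30  30  29  30  43  73 106 127 134 136 135 123
  91  59  45]
```

Statically it holds with no creep, and the force is now purely tangential. I'll make one small accurate step to see whether slip is motion-related.

{"name": "apply_moves", "arguments": {"offset": [[0.1,0.03,0.05],[0.2,0.055,0.095],[0.31,0.085,0.14],[0.42,0.115,0.18],[0.42,0.115,0.18]], "yaw": [0,0,0,0,0], "jaw": [1,1,1,1,1]}}

```text
t: 27.98
eef_pos: [611.6, -87.0, 148.8]
tcp_rot: [-2.173, 1.569, -1.905]
ft_force: [-2.4, -3.1, -5.4]
opening: 0.303
```

```bash
cat > chk.py <<'E'
from th import *
s=env.state();force(s);c=cam("wrist");p=cv2.GaussianBlur(c['frame'],(3,3),0)[:,278:285].max(2).mean(1)
r=263
while r>150 and p[r]<62:r-=1
t=r+(62-p[r])/(p[r+1]-p[r])
r=263
while r<300 and p[r]<62:r+=1
b=r-1+(62-p[r-1])/(p[r]-p[r-1])
print(s['t'],s['eef_pos'],"edges",t,b)
solve(c,s['eef_pos'],(t+b)/2);save(c,"wc.png",(180,150,380,340),3)
E
python3 chk.py
```

```text
F x -3.114107253389938 lat -2.3987152116847397 z -5.4462642144602516 open 28.818605331823335
27.975 [611.62879621 -87.01951778 148.80961182] edges 234.34920634920636 287.27272727272725
lever deg 68.89484840104383 ball rel grasp: x -4.929264924219908 z -1.6652548347213667 lat 0.6164464935517442
```

Slip is about 0.27 mm per degree of swing and would run past the pad edge by 90°. I'll lower the lever under control, regrip with the ball about 8 mm to the leading side of the pads, and let it drift through the middle.

{"name": "apply_moves", "arguments": {"offset": [[-0.35,-0.1,-0.16],[-0.73,-0.2,-0.36],[-1.1,-0.3,-0.62],[-1.48,-0.4,-0.9],[-1.8,-0.49,-1.22],[-2.11,-0.58,-1.57],[-2.38,-0.65,-1.95],[-2.63,-0.72,-2.34],[-2.84,-0.78,-2.76],[-3.02,-0.83,-3.19],[-3.15,-0.86,-3.65],[-3.22,-0.88,-4.0],[-3.24,-0.89,-4.15],[-3.24,-0.89,-4.15],[-3.24,-0.89,-4.15],[-3.24,-0.89,-4.15],[-3.5,-0.95,-4.24],[-3.75,-1.03,-4.26],[-3.75,-1.03,-4.26]], "yaw": [0,0,0,0,0,0,0,0,0,0,0,0,0,0,0,0,0,0,0], "jaw": [1,1,1,1,1,1,1,1,1,1,1,1,1,-0.2,-0.2,-0.2,-0.2,-0.2,-0.2]}}

```text
t: 30.4
eef_pos: [517.1, -113.0, 42.2]
tcp_rot: [-2.61, 1.569, -2.343]
ft_force: [-0.2, -0.0, -0.4]
opening: 0.601
```

```bash
python3 chk.py; python3 -c "
from h import *
c=cam('wrist');print(proj(c,[525.6,-110.4,63]))"
```

```text
F x -0.2459209969310863 lat 0.01668563940464481 z -0.35514914384480634 open 57.08104561011366
30.4 [ 517.12647094 -112.98409572   42.17637005] edges 261.5380434782609 307.0769230769231
lever deg 9.314161564315333 ball rel grasp: x 8.46577037752284 z 0.8730739394097071 lat 0.7276229175211589
[281.36027179 285.20657775]
```

View pics/wc.png

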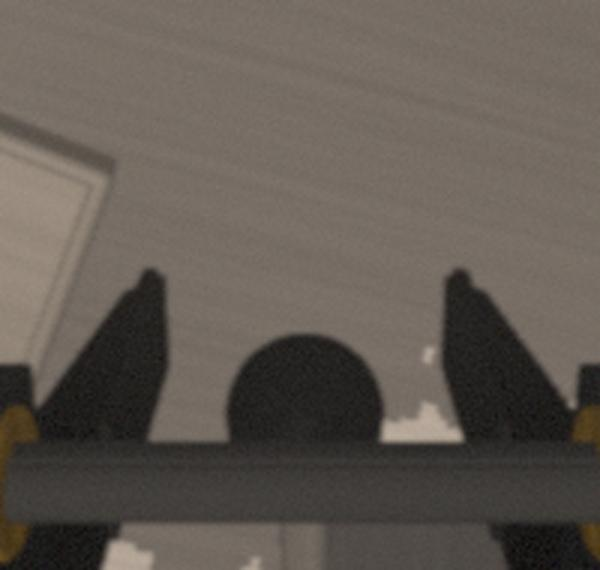

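The ball is at rest with about 8.4 mm lead. Nudging 1 mm forward and gripping.

{"name": "apply_moves", "arguments": {"offset": [[0.04,0.01,0],[0.04,0.01,0],[0.04,0.01,0],[0.04,0.01,0],[0.04,0.01,0],[0.04,0.01,0],[0.04,0.01,0]], "yaw": [0,0,0,0,0,0,0], "jaw": [-0.2,1,1,1,1,1,1]}}

```text
t: 31.38
eef_pos: [518.7, -112.6, 42.3]
tcp_rot: [-2.209, 1.569, -1.942]
ft_force: [-0.2, 3.1, -0.6]
opening: 0.299
```

{"name": "apply_moves", "arguments": {"offset": [[0.05,0.01,0.26],[0.12,0.03,0.52],[0.2,0.05,0.78],[0.28,0.08,1.03],[0.38,0.1,1.28],[0.49,0.13,1.53],[0.62,0.17,1.77],[0.75,0.2,1.99],[0.9,0.24,2.22],[1.06,0.28,2.43],[1.22,0.33,2.64],[1.4,0.38,2.82],[1.58,0.43,3.0],[1.78,0.48,3.18],[1.78,0.48,3.18]], "yaw": [0,0,0,0,0,0,0,0,0,0,0,0,0,0,0], "jaw": [1,1,1,1,1,1,1,1,1,1,1,1,1,1,1]}}

```text
t: 33.25
eef_pos: [563.4, -100.4, 122.2]
tcp_rot: [-2.338, 1.569, -2.071]
ft_force: [-4.9, 0.8, -3.6]
opening: 0.299
```

```bash
python3 chk.py
```

```text
F x -4.554675076261634 lat 2.087496407342292 z -3.6046157326078987 open 28.366545750118703
33.25 [ 563.43365076 -100.36510512  122.19263347] edges 250.03787878787878 310.3076923076923
lever deg 49.259162730043826 ball rel grasp: x 5.583938459820276 z 1.2927306619740762 lat 0.7734008138718895
```

View pics/wc.png

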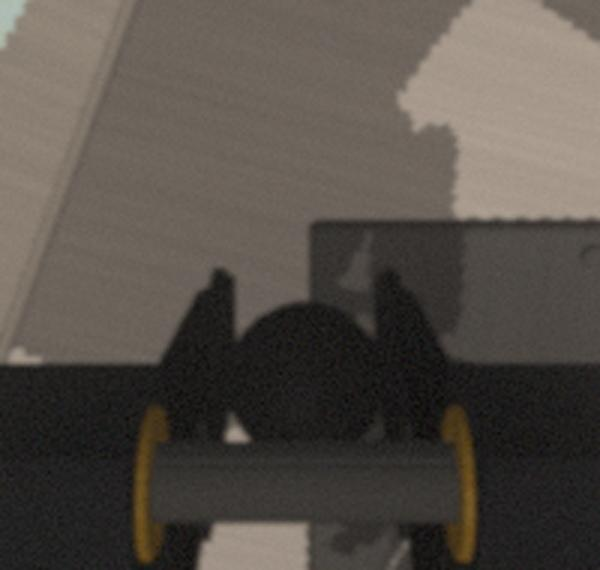

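{"name": "apply_moves", "arguments": {"offset": [[0.13,0.035,0.12],[0.265,0.07,0.23],[0.41,0.11,0.34],[0.56,0.15,0.44],[0.71,0.2,0.54],[0.87,0.24,0.64],[1.03,0.29,0.72],[1.19,0.33,0.8],[1.35,0.37,0.88],[1.52,0.42,0.95],[1.52,0.42,0.95]], "yaw": [0,0,0,0,0,0,0,0,0,0,0], "jaw": [1,1,1,1,1,1,1,1,1,1,1]}}

```text
t: 34.67
eef_pos: [601.5, -89.9, 146.0]
tcp_rot: [-2.3, 1.569, -2.032]
ft_force: [-6.3, -0.1, -1.3]
opening: 0.304
```

```bash
sed -i 's/^print(s\[.t.\]/if b-t>54: b=t+53\n&/' chk.py; python3 chk.py
```

```text
F x -6.0727251057347384 lat 1.5248713402831888 z -1.275793683226584 open 28.899102642805694
34.675 [601.49242738 -89.89582736 146.01596596] edges 241.36296296296297 294.1005586592179
lever deg 65.99368222804708 ball rel grasp: x -0.7053303047121322 z -1.4933845651127626 lat 0.7164703900000161
```

View pics/wc.png

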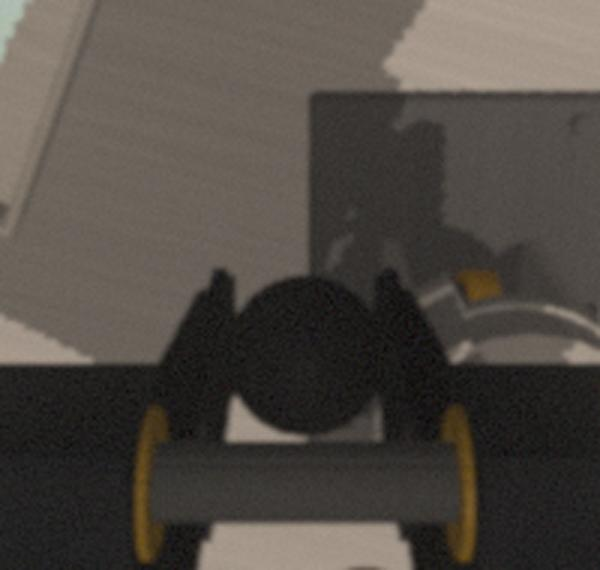

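{"name": "apply_moves", "arguments": {"offset": [[0.12,0.035,0.05],[0.24,0.065,0.1],[0.37,0.1,0.14],[0.5,0.135,0.18],[0.62,0.17,0.21],[0.75,0.205,0.24],[0.75,0.205,0.24]], "yaw": [0,0,0,0,0,0,0], "jaw": [1,1,1,1,1,1,1]}}

```text
t: 35.6
eef_pos: [620.2, -84.8, 152.4]
tcp_rot: [-2.23, 1.569, -1.962]
ft_force: [-6.1, 0.8, -0.0]
opening: 0.301
```

```bash
python3 chk.py
```

```text
F x -5.697733912069223 lat 2.3437726568609 z -0.022213534722778983 open 28.58878385154351
35.6 [620.24231733 -84.75000821 152.41027533] edges 236.63013698630138 289.16014234875445
lever deg 73.4947295446446 ball rel grasp: x -3.579450954506235 z -1.7731386384998586 lat 0.6999351985084953
```

Slip grows with load (0.38 mm/deg here), so this grip would still end at the pad edge. Instead I'll lower the lever and regrip with the jaws turned about 42° to the swing plane. Then the rear finger bears the spring load, and the lever's sideways stiffness stops the ball sliding along the pads.

{"name": "apply_moves", "arguments": {"offset": [[-0.64,-0.17,-0.24],[-1.13,-0.31,-0.5],[-1.5,-0.41,-0.76],[-1.87,-0.51,-1.04],[-2.2,-0.6,-1.36],[-2.51,-0.69,-1.7],[-2.78,-0.76,-2.08],[-3.03,-0.83,-2.48],[-3.24,-0.88,-2.9],[-3.42,-0.93,-3.33],[-3.55,-0.97,-3.78],[-3.65,-0.99,-4.15],[-3.66,-1.0,-4.28],[-3.66,-1.0,-4.28],[-3.66,-1.0,-4.28],[-3.66,-1.0,-4.28],[-3.66,-1.0,-3.6],[-3.66,-1.0,-2.4],[-3.66,-1.0,-1.7],[-3.66,-1.0,-1.7]], "yaw": [0,0,0,0,0,0,0,0,0,0,0,0,0,0,0,0,0,0,0,0], "jaw": [1,1,1,1,1,1,1,1,1,1,1,1,1,-1,-1,-1,-1,-1,-1,-1]}}

```text
t: 38.15
eef_pos: [529.2, -110.0, 110.7]
tcp_rot: [-1.328, 1.568, -1.059]
ft_force: [-0.2, 0.4, -0.1]
opening: 0.97
```

```bash
python3 -c "
from h import *
s=env.state();print(s['t'],s['opening'],s['joints'][5],(np.array([522.6,-115,42.5])-s['eef_pos'])/25)"
```

```text
38.15 0.9700932128103877 -2.1632990820701608 [-0.26206919 -0.20026498 -2.72879952]
```

{"name": "apply_moves", "arguments": {"offset": [[0,0,0],[-0.05,-0.05,0],[-0.1,-0.1,0],[-0.2,-0.15,0],[-0.26,-0.2,0],[-0.26,-0.2,0],[-0.26,-0.2,0],[-0.26,-0.2,0],[-0.26,-0.2,0],[-0.26,-0.2,0],[-0.26,-0.2,0],[-0.26,-0.2,0],[-0.26,-0.2,0],[-0.26,-0.2,0],[-0.26,-0.2,-0.2],[-0.26,-0.2,-0.5]], "yaw": [-1.2,-2.9,-4.6,-6.3,-8,-9.7,-11.4,-13.1,-14.8,-16.5,-18.2,-19.9,-21.5,-22.6,-23,-23], "jaw": [-1,-1,-1,-1,-1,-1,-1,-1,-1,-1,-1,-1,-1,-1,-1,-1]}}

```text
t: 40.15
eef_pos: [522.4, -115.0, 97.1]
tcp_rot: [-1.317, 1.567, 2.826]
ft_force: [0.1, 1.1, -0.3]
opening: 0.999
```

```bash
python3 -c "
from h import *
s=env.state();print(s['t'],s['opening'],s['joints'][5],(np.array([522.6,-115,42.5])-s['eef_pos'])/25)
y=R.from_euler('xyz',s['tcp_rot']).as_matrix()[:,1];print(y,np.degrees(np.arctan2(y[1],y[0])))
c=cam('wrist');save(c,'w20.png');print(proj(c,[525.6,-110.4,63]))"
```

```text
40.15 0.9994125033280316 0.2292152631914283 [ 7.87873398e-03 -6.69235671e-04 -2.18580228e+00]
[ 0.84230975 -0.5389821  -0.00354653] -32.61460340483565
[281.16317261 230.0060629 ]
```

View pics/w20.png

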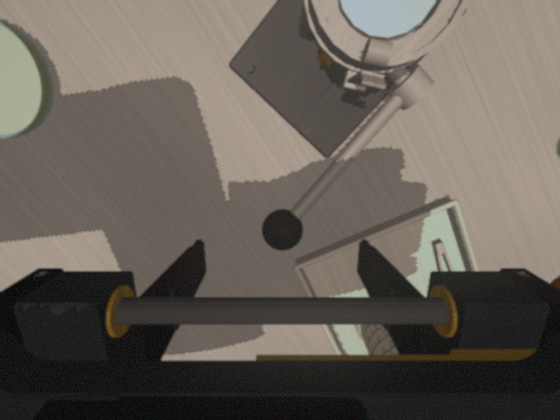

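Ball at (282,229), as predicted, with the rod clear of both fingers. Descending and gripping.

{"name": "apply_moves", "arguments": {"offset": [[0,0,-0.7],[0,0,-1.6],[0,0,-2.1],[0,0,-2.18],[0,0,-2.18],[0,0,-2.18],[0,0,-2.18],[0,0,-2.18],[0,0,-2.18],[0,0,-2.18],[0,0,-2.18]], "yaw": [0,0,0,0,0,0,0,0,0,0,0], "jaw": [-1,-1,-1,0,1,1,1,1,1,1,1]}}

```text
t: 41.58
eef_pos: [522.6, -115.2, 41.8]
tcp_rot: [-1.292, 1.567, 2.851]
ft_force: [3.6, -3.1, -1.5]
opening: 0.298
```

Gripped. Raising to about 50°.

{"name": "apply_moves", "arguments": {"offset": [[0.05,0.01,0.26],[0.12,0.03,0.52],[0.2,0.05,0.78],[0.28,0.08,1.03],[0.38,0.1,1.28],[0.49,0.13,1.53],[0.62,0.17,1.77],[0.75,0.2,1.99],[0.9,0.24,2.22],[1.06,0.28,2.43],[1.22,0.33,2.64],[1.4,0.38,2.82],[1.58,0.43,3.01],[1.78,0.48,3.19]], "yaw": [0,0,0,0,0,0,0,0,0,0,0,0,0,0], "jaw": [1,1,1,1,1,1,1,1,1,1,1,1,1,1]}}

```text
t: 43.32
eef_pos: [564.8, -101.9, 121.6]
tcp_rot: [-1.334, 1.561, 2.81]
ft_force: [-13.8, 7.3, 3.5]
opening: 0.303
```

```bash
cat > chk2.py <<'E'
from th import *
s=env.state();force(s);c=cam("wrist");f=cv2.GaussianBlur(c['frame'],(3,3),0).max(2)
e=s['eef_pos'];g=e+[0,0,18.8];print(s['t'],e,"grasp px",proj(c,g))
for t in np.radians([46,50,54,64,68,72,76,80,84,86,88,90,92,94]):
    B=S+135*(-np.cos(t)*ex+[0,0,np.sin(t)])
    if np.linalg.norm(B-g)<14: print(round(np.degrees(t)),proj(c,B).round(1),"rel x,z",((B-g)@ex).round(1),(B-g)[2].round(1))
print("col edge",f[200:300,281])
save(c,"wd.png",(180,150,380,340),3)
E
python3 chk2.py
```

```text
F x -11.403974313256901 lat 10.73374496457962 z 3.498392378512306 open 28.749061414732466
43.325 [ 564.75109508 -101.89031534  121.63877818] grasp px [280.17714989 272.89751838]
46 [275.8 268.4] rel x,z -1.0 -3.3
50 [284.  265.5] rel x,z 6.0 3.0
col edge [107 107 107 107 108 108 108 107 107 106 106 106 107 107 107 107 107 107
 107 106 105 105 104 103 104 105 105 105 106 106 105 104 104 104 104 104
 105 105 103  94  73  49  33  29  30  32  31  30  31  33  31  28  29  29
  30  30  30  31  32  32  30  30  29  30  32  32  33  35  34  34  34  35
  35  35  35  34  33  34  35  34  32  31  33  33  32  30  29  28  28  30
  29  27  34  55  82  98  93  70  50  44]
```

View pics/wd.png

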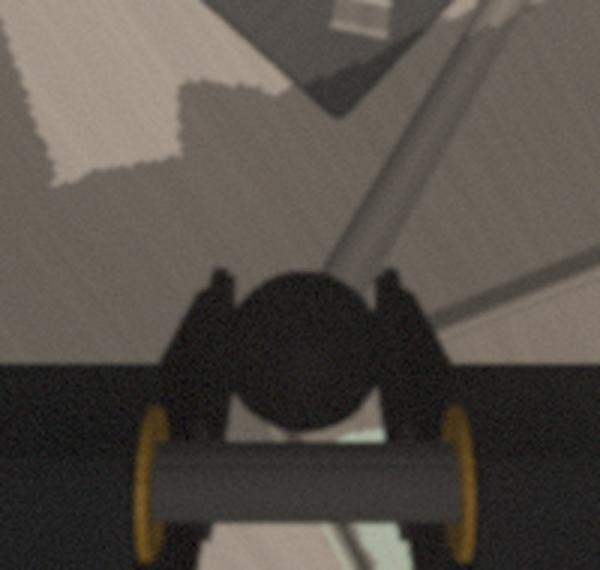

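The ball barely slipped this time: it is at about 48.7°, still 3.7 mm on the leading side. The force shows some radial and lateral misfit, so I'll relieve that while continuing.

{"name": "apply_moves", "arguments": {"offset": [[0.08,0.045,0.12],[0.21,0.078,0.22],[0.36,0.12,0.33],[0.5,0.16,0.44],[0.81,0.243,0.64],[1.13,0.33,0.82],[1.46,0.42,0.97],[1.46,0.42,0.97]], "yaw": [0,0,0,0,0,0,0,0], "jaw": [1,1,1,1,1,1,1,1]}}

```text
t: 44.38
eef_pos: [601.8, -90.1, 147.3]
tcp_rot: [-1.441, 1.56, 2.703]
ft_force: [-7.5, 5.3, 2.5]
opening: 0.302
```

```bash
python3 chk2.py
```

```text
F x -5.872973770309326 lat 7.074061348336684 z 2.4597435663722695 open 28.702985355822896
44.375 [601.76813071 -90.14429766 147.25321067] grasp px [280.15185369 272.86776089]
64 [273.  273.6] rel x,z -5.2 -4.7
68 [282.9 266.9] rel x,z 3.4 -0.9
72 [293.8 259. ] rel x,z 12.3 2.3
col edge [ 92  99 102 103 102 102 103 104 104 104 104 103 103 102 101 101 100 100
 100 101 101 101 102 102 103 103 103 103 102 103 103 103 104 103 103 102
 102 103 104 104 101  93  77  56  38  31  30  30  31  32  32  30  28  30
  29  29  29  29  28  29  30  30  32  32  32  32  32  31  31  32  34  34
  34  34  35  36  37  37  35  33  32  32  31  30  31  31  30  30  30  29
  29  30  30  33  48  77  94  80  55  43]
```

View pics/wd.png

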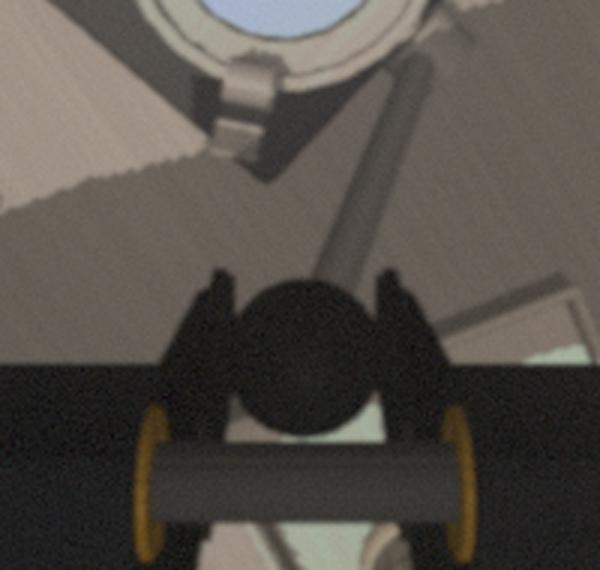

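At about 67.6° with almost no slip. On to vertical.

{"name": "apply_moves", "arguments": {"offset": [[0.18,0.06,0.085],[0.37,0.115,0.16],[0.72,0.207,0.265],[1.08,0.305,0.34],[1.44,0.4,0.395],[1.65,0.46,0.41],[1.8,0.5,0.42],[1.96,0.545,0.425],[1.98,0.55,0.425],[1.98,0.55,0.425]], "yaw": [0,0,0,0,0,0,0,0,0,0], "jaw": [1,1,1,1,1,1,1,1,1,1]}}

```text
t: 45.68
eef_pos: [650.9, -75.3, 158.8]
tcp_rot: [-1.525, 1.559, 2.619]
ft_force: [-9.0, 6.1, 3.6]
opening: 0.303
```

```bash
python3 chk2.py; python3 - <<'E'
from h import *
save(cam("scene"),"s30.png");save(cam("side"),"d30.png",(160,60,360,265),2.9)
E
```

```text
F x -7.032966073136934 lat 8.267853656563728 z 3.5994516110824506 open 28.77736250476226
45.675 [650.89373963 -75.32103625 158.81086591] grasp px [280.10605956 272.84253619]
84 [267.5 283.2] rel x,z -11.4 -3.4
86 [272.8 278.3] rel x,z -6.7 -2.9
88 [278.3 273.1] rel x,z -2.0 -2.7
90 [283.8 267.8] rel x,z 2.7 -2.6
92 [289.4 262.2] rel x,z 7.4 -2.7
94 [295.  256.4] rel x,z 12.1 -2.9
col edge [94 96 99 95 87 80 75 71 70 70 69 69 68 68 68 67 67 67 66 67 67 67 67 67
 67 68 67 67 67 67 67 67 67 68 68 68 68 67 68 68 68 68 68 66 60 48 38 33
 31 31 31 30 29 29 30 29 29 30 30 29 30 31 30 30 31 30 30 30 31 32 33 33
 33 33 33 35 36 35 34 34 34 32 32 32 31 30 31 31 29 30 31 31 30 31 31 31
 34 38 41 42]
```

View pics/wd.png

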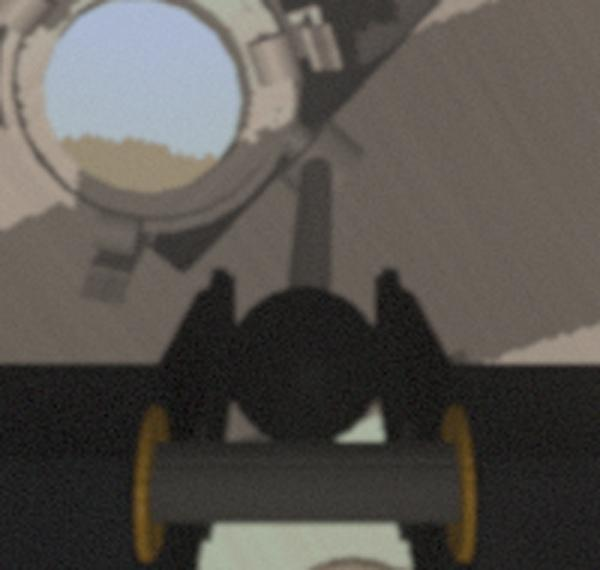

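View pics/s30.png

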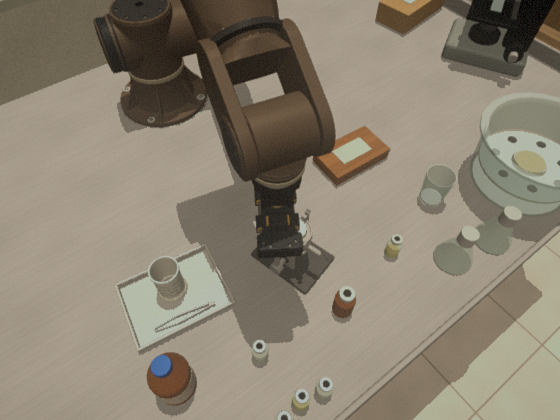

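View pics/d30.png

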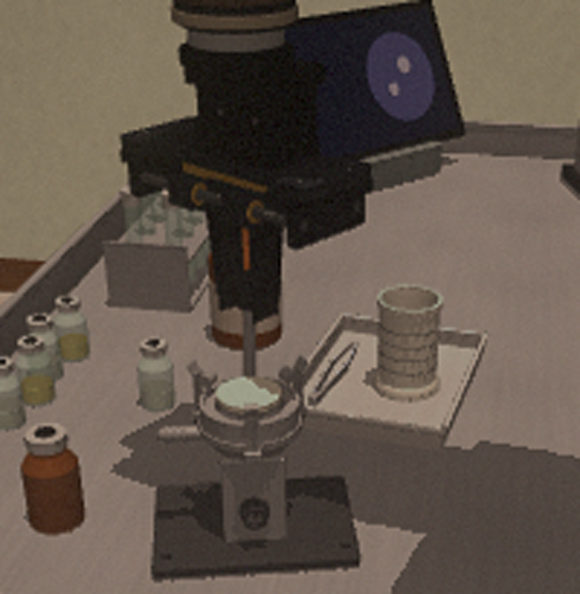

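```bash
python3 - <<'E'
from th import *
b=cam("side");c=cam("wrist")
save(b,"d31.png",(225,160,265,215),10);save(c,"w31.png",(265,190,305,260),8)
for d in (86,88,90,92):
    t=np.radians(d)
    P=[S+r*(-np.cos(t)*ex+[0,0,np.sin(t)]) for r in (90,115)]
    q=[(proj(b,p)-[225,160]+.5)*10 for p in P]
    P=[S+r*(-np.cos(t)*ex+[0,0,np.sin(t)]) for r in (60,110)]
    w=[(proj(c,p)-[265,190]+.5)*8 for p in P]
    print(d,"side",np.round(q,0).tolist(),"wrist",np.round(w,0).tolist())
E
```

```text
86 side [[230.0, 188.0], [235.0, 82.0]] wrist [[130.0, 300.0], [93.0, 540.0]]
88 side [[215.0, 187.0], [216.0, 82.0]] wrist [[144.0, 286.0], [124.0, 510.0]]
90 side [[201.0, 188.0], [197.0, 82.0]] wrist [[158.0, 272.0], [156.0, 478.0]]
92 side [[186.0, 189.0], [178.0, 83.0]] wrist [[172.0, 257.0], [188.0, 446.0]]
```

View pics/d31.png

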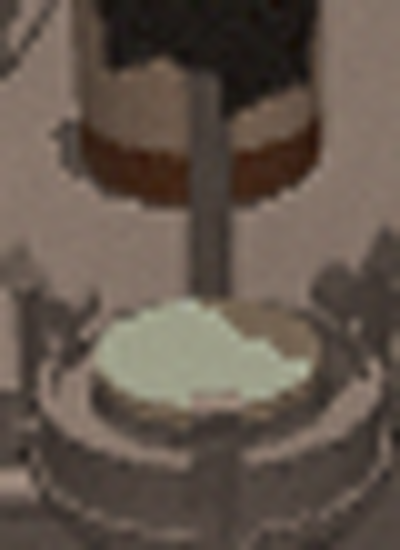

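View pics/w31.png

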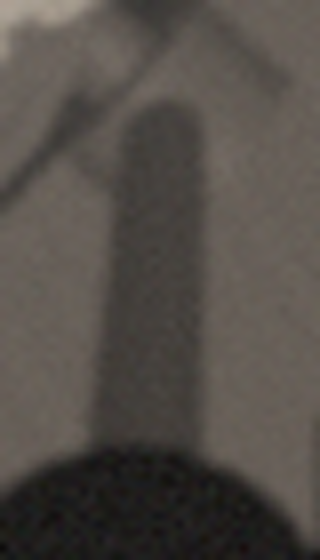

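All views agree: the rod is at about 89°, the disc is raised, and the funnel and other objects stand. A final +1° trim.

{"name": "apply_moves", "arguments": {"offset": [[0.04,0.01,0.01],[0.08,0.025,0.01],[0.08,0.025,0.01],[0.08,0.025,0.01],[0.08,0.025,0.01]], "yaw": [0,0,0,0,0], "jaw": [1,1,1,1,1]}}

```text
t: 46.55
eef_pos: [652.4, -74.7, 159.0]
tcp_rot: [-1.461, 1.557, 2.683]
ft_force: [-6.3, -1.0, -5.6]
opening: 0.301
```

```bash
python3 chk2.py | grep -v -A20 col; python3 - <<'E'
from h import *
c=cam("wrist");save(c,"w32.png",(180,150,380,340),3)
E
```

```text
F x -6.304713811044514 lat 0.7145312962202673 z -5.563558858170604 open 28.54917677689696
46.55 [652.35563606 -74.68227979 159.02255686] grasp px [280.05134992 272.86940067]
84 [266. 285.] rel x,z -13.0 -3.6
86 [271.3 280.1] rel x,z -8.3 -3.2
88 [276.7 275. ] rel x,z -3.6 -2.9
90 [282.2 269.7] rel x,z 1.1 -2.8
92 [287.7 264.1] rel x,z 5.9 -2.9
94 [293.4 258.4] rel x,z 10.6 -3.2
col edge [ 96  99 102 100  91  80  73  71  70  69  67  67  68  68  69  69  68  67
  67  67  67  67  68  68  68  68  68  67  67  67  66  67  68  68  68  67
  67  68  68  67  66  65  65  65  62  53  41  33  30  30  31  31  31  31
  32  32  32  31  30  29  28  28  27  27  28  29  31  32  31  31  32  33
  33  34  35  35  35  35  33  32  33  34  33  30  31  33  32  32  31  30
  30  29  29  30  31  32  35  39  41  43]
```

View pics/w32.png

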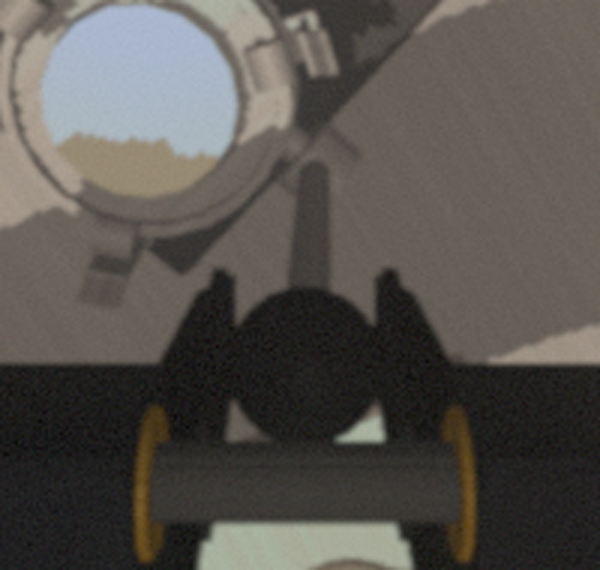

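Lever now about 89.5°. The z force shows a slight over-lift, so I'll ease down 0.4 mm and confirm it holds.

{"name": "apply_moves", "arguments": {"offset": [[0.01,0,-0.01],[0.01,0,-0.015],[0.01,0,-0.015],[0.01,0,-0.015],[0.01,0,-0.015],[0.01,0,-0.015]], "yaw": [0,0,0,0,0,0], "jaw": [1,1,1,1,1,1]}}

```text
t: 47.4
eef_pos: [652.3, -74.7, 159.0]
tcp_rot: [-1.427, 1.556, 2.717]
ft_force: [-7.4, -1.6, -1.1]
opening: 0.302
```

```bash
python3 chk2.py; python3 - <<'E'
from h import *
save(cam("side"),"d33.png",(160,60,360,265),2.9)
E
```

```text
F x -7.534104423357831 lat 0.4088640104104147 z -1.1312913016280084 open 28.677935379220468
47.4 [652.30721339 -74.71253535 159.00072502] grasp px [280.01952422 272.88634021]
84 [266. 285.] rel x,z -12.9 -3.5
86 [271.3 280.1] rel x,z -8.2 -3.1
88 [276.7 275. ] rel x,z -3.5 -2.9
90 [282.2 269.6] rel x,z 1.2 -2.8
92 [287.8 264.1] rel x,z 5.9 -2.9
94 [293.4 258.4] rel x,z 10.6 -3.1
col edge [ 96  98 101 100  91  80  74  71  70  69  68  68  68  68  68  67  67  68
  68  67  67  67  67  66  66  67  67  67  67  67  67  67  67  67  68  67
  66  66  67  67  66  67  67  67  63  53  40  32  30  30  30  29  28  26
  26  26  27  27  29  31  32  31  30  29  29  30  30  30  31  31  32  32
  33  33  33  33  33  33  34  34  33  34  34  32  32  32  33  31  29  29
  31  33  32  31  31  31  32  35  39  43]
```

View pics/d33.png

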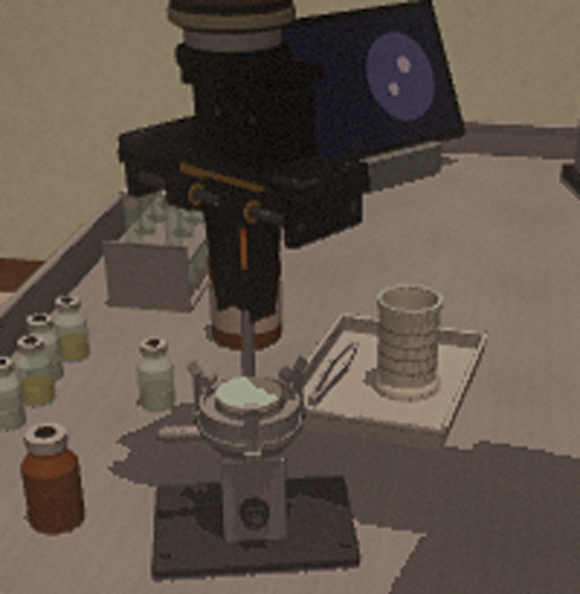

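The hold is stable with no creep between checks: the rod is vertical, the disc is lifted, and the funnel is upright in the tray. Handing in.

```bash
python3 -c "
from cell import env
print(env.job_done()); s=env.state(); print(s['t'],s['opening'],s['eef_pos'])"
```

```text
the job is handed in; nothing more can be done
None
the job is handed in; nothing more can be done
```

I handed the job in at about 47.5 s. The funnel was pulled straight up off the stand with the lever down and released upright in the free part of the tray. The lever is held straight up in the gripper.

**Problems on the way:** it took four grips to get the lever up.
- **First grip:** the ball slipped out near the top and the lever sprang back. Pictures showed the disc still in its seat.
- **Second and third grips:** the ball kept creeping in the pads, so I lowered the lever under control each time.
- **Final grip:** with the jaws turned about 42° to the swing plane, there was little slip.

**Last checks:**
- **Lever:** camera estimates put it at about 89–90°. They disagreed by about 1°: the pixel row gave about 89°, the pixel column and the rod's slope in the side view about 90°.
- **Grip:** it was steady over 0.8 s at 28.7 mm opening, with about 7.5 N of spring load.
- **Disc:** it is visibly raised in the side view.
- **Other objects:** the funnel is upright and the vials and bottle are standing in the last side view. I last saw the beaker about 2 s before handing in, and the dish earlier, in a wrist view; I saw no sign that either had moved.

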